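# Lay a tall cylinder mouth-down in the drain rack in two grips

## Robot

A 7-joint arm with a two-finger parallel gripper is mounted at the origin on a cart in front of the work surface, level with it; the furniture and walls round the work are solid. World frame = base frame: x ahead of the robot, y to its left, z up, the work surface at z = 0. Lengths are in m, angles in rad, forces in N, time in s.
With the tool pointing down it reaches from about 0.4 to 0.85 m from the base axis. Payload 4.5 kg.
Tool frame: the origin (TCP) lies on the centre line of the jaws, within the pads' length; the fingertips stand bot.tip_extent ahead of it and the grasp point (between the pads) lies 11 mm behind it (bot.tip_extent is the distance from the TCP to the fingertips, in m); z points along the fingers, y is the direction in which the jaws open and shut (so a half turn about z gives the same grasp; the last joint's range is limited). The gripper opens to 88 mm and grips with 3 to 60 N. Pads are 18 mm wide; open, the fingers measure 123 mm over their backs; the gripper's body (75 mm by 187 mm) begins 45 mm behind the grasp point.
Start: joints at [1.289, 0.689, -0.195, 1.565, 0.157, 0.902, -0.215], TCP at [0.194, -0.594, 0.247] pointing down, gripper open.
Joint ranges: [-3.01, 3.01], [-0.46, 2.08], [-1.47, 1.51], [0.13, 2.56], [-1, 4.14], [0.04, 2.09], [-2.66, 2.66]. Speed limits (rad/s): [2.57, 2.57, 3.14, 3.14, 3.14, 3.14, 3.14].

## Interface

Orientations are given as a unit quaternion [x, y, z, w].
In Python, from cell import bot, cams, job_done, nets gives the robot as it stands.
- The arm moves only by the shell command python3 -m pendant 'ROWS'. ROWS is a JSON object of lists of equal length, an entry for each row: "xyz": the shift along the tool's x, y, z in units of 40 mm (1.0 is 40 mm), a list of three; "twist": the turn, a rotation vector about the tool's x, y, z in units of 10 degrees (1.0 is 10 degrees), a list of three; "jaw": the finger opening in mm, from 0 to 88.1. In form: {"xyz": [[tx, ty, tz], ...], "twist": [[wx, wy, wz], ...], "jaw": [jaw, ...]}. A call has 1 to 10 rows; each row shifts and turns the pose as measured when the row begins, along the tool's axes as they then stand; what a row does not reach is not made up. A row lasts 1/8 s, in which the tool goes at most 62.5 mm and 10.7 degrees, less where a joint would pass 70% of its speed; a pose out of reach is approached as far as the arm can. A call is refused whole if a number of a shift passes 1 or a number of a turn 1, either way. A call with a gripper value outside its range is refused whole. The fingers move at their own pace and stop on an object; the grip force is fixed at half the most. Time passes only in rows, so rows that do not move let the fingers close. It gives the time, the measured TCP pose, the force and the opening at its end, in the units of the state.
- bot.state(): the state, without advancing time (a new reading comes with each control period).
- cams.get_image(name): name is "side" or "top" or "wrist"; returns (picture, depth): 420x560x3 uint8, red, green, blue; 420x560 float32, m along the optical axis (not along the pixel's ray), 0 where there is no reading.
- cams.camera_params(name): a dict with "intrinsics" (3x3 intrinsics, pixels), "rvec" (rotation vector, rad) and "tvec" (3), from world to camera coordinates, as OpenCV has them. Camera axes: x right, y down, z forward; pixel columns grow to the right and rows downward; lengths in m; the calibration is good to about 2 mm. A picture is of the moment at which its call begins: read the wrist's pose just before it. camera_params takes no time and is no camera call; for the wrist camera it gives the pose at the moment of the call.
- job_done(): hands the job in, once; it reports no verdict.
Trained networks look in the newest picture that a camera, given by its name, has taken for a name from the list of things; names that differ only in an ending like _2 or _b are one class to them, and where a whole thing is asked for, a point or a joint stands for the part that bears it (a point fixed in the world has none). Each returns a list of dicts, best first, with "score" (0 to 1); they miss things now and then, are a little off and sometimes report something else, mostly with a low value. They report only what shows in the picture. A call takes as long as a camera call. They do not tell look-alikes from the thing itself.
- nets.find_in(query, camera): "bbox" ([left, top, right, bottom] in pixels, round what is visible of it).
The state is a dict: "time_s": time; "qpos": joint angles; "qvel": joint speeds; "joint_torque": joint torques, N m; "tcp_pos": TCP position; "eef_rot": TCP orientation; "wrist_force": force on the tool from outside, world axes, zero at the start; "ft_torque": the same for the moment, N m; "width": opening from 0.0 (shut) to 1.0 (fully open).
Only numpy, scipy, OpenCV 4.12 (cv2) and the standard library are available. Lean on these libraries where they do the work, as an engineer would, in place of code of your own. Each camera call takes 0.05 s, during which the arm holds its last target.

## Task

Put the tall open cylinder to drain in the rack: first stand the edge of its foot on the rubber mat with the tube leaning, mouth up, in the notch of the wire ledge, and let go of it. Then take it again low down, close above its foot, and still holding it raise the foot to tip the cylinder over the ledge until it lies in the notch, foot high, with its mouth down in the drip tray, and let go. Leave the brown bottle, the small white bottle and the beaker standing where they are.

Things in the scene. Friction and masses are not known exactly. Their poses are not given: they have to be found in the camera images.
- cylinder: The tall open measuring cylinder, white plastic, loose: 240 mm high, round tube 44 mm outside diameter with 3 mm wall, on a round flat foot 64 mm in diameter and 9 mm thick; about 0.2 kg, centre of mass about 98 mm from the underside of the foot. At the start it stands upright on the bench. Origin: centre of the underside of the foot; z axis along the tube from foot to mouth.
- cyl_mid (a point): Centre of the cylinder, on its axis, 120 mm from the underside of the foot; axes as the cylinder's (z from foot to mouth).
- cyl_low (a point): Point on the cylinder's axis 36 mm from the underside of the foot (27 mm above the foot's upper face): the low grip.
- cyl_mouth (a point): Centre of the cylinder's open mouth, on its axis, 240 mm from the underside of the foot.
- rack: The drain rack, fixed to the bench: aluminium base plate 318 x 100 mm, 6 mm thick (local x from -153 to +165 mm), carrying a rubber mat, a wire ledge and a drip tray in line. Origin: on the bench, under the wire ledge. Local +x is the tipping direction, from the mat past the ledge to the tray; z up.
- rack_mat (a point): Centre of the rubber mat's top, 93 mm before the ledge and 9 mm above the bench; the mat is 104 mm long (local x from -145 to -41 mm) and 88 mm wide.
- rack_ledge (a point): Top of the ledge bar at the bottom of its V, 85 mm above the bench; axes as the rack's. The ledge: a round steel bar 10 mm thick bent to a wide V across y: bar centre at z = 80 mm in the middle, 105 mm at y = +-47 mm, where it turns down. Lying in the V, the tube's axis is about 30 mm from the bar's centre. With its foot's edge on the mat 71 mm before the ledge, the cylinder leans about 45 degrees.
- rack_tray (a point): Centre of the open drip tray's inner floor, 116 mm past the ledge, 10 mm above the bench. Inside: 80 mm along x (76 to 156 mm), 84 mm wide; walls 4 mm thick, tops 35 mm above the bench. Draining, the cylinder slopes about 30 degrees, its rim on the tray floor near the far wall, the ledge bar under it about 84 mm from the underside of its foot.
- amber_bottle: Bystander: brown bottle with black screw cap, 60 mm diameter, 118 mm high, standing on the bench. Origin at the centre of its underside.
- beaker: Bystander: glass beaker, 46 mm diameter, 60 mm high, on the bench. Origin at the centre of its underside.
- small_bottle: Bystander: small white bottle with blue screw cap, 47 mm diameter, 98 mm high, on the bench. Origin at the centre of its underside.
Not all that is in view belongs to the job. Leave any blue or red look-alike of the cylinder alone.

How it is judged:
By the outcome, as a careful person would: the job done as asked, in the order asked, and still so for the second after the job is handed in, with the robot touching nothing.
It also fails if it takes over 61 s, if anything falls off the work surface, if the arm or the gripper's body presses on something with over 40 N, if the wrist force passes 120 N, or if a joint passes its speed limit or range.

## Working session

There is one attempt and no reset: what is moved stays moved. The work goes in short steps, Python scripts to look and compute and a shell command to move; the robot and the scene stay as the last step left them, time stands still between calls to the robot, and variables do not carry over. Pictures are saved under pics/ and viewed, and the job is handed in when it is done.

```bash
ls; mkdir -p pics
cat > h.py <<'E'
import numpy as np, cv2
from cell import bot,cams,nets
from scipy.spatial.transform import Rotation as R
def shot(n,fn):
    p,d=cams.get_image(n); cv2.imwrite('pics/'+fn+'.png',p[:,:,::-1]); np.save('pics/'+fn+'_d.npy',d)
    c=cams.camera_params(n); return p,d,c
def world(c,d,u,v):
    K=np.array(c['intrinsics']);Rm=cv2.Rodrigues(np.array(c['rvec'],float))[0];t=np.array(c['tvec']).ravel()
    u=np.asarray(u,float);v=np.asarray(v,float)
    pc=np.stack([(u-K[0,2])/K[0,0]*d,(v-K[1,2])/K[1,1]*d,d*np.ones_like(u)],-1)
    return (pc-t)@Rm
def proj(c,P):
    return cv2.projectPoints(np.atleast_2d(np.array(P,float)),np.array(c['rvec'],float),np.array(c['tvec'],float),np.array(c['intrinsics']),None)[0][:,0]
E
python3 - <<'E'
from h import *
for n in ['side','top','wrist']:
    shot(n,n+'0')
    for q in (['cylinder','rack','amber_bottle','beaker','small_bottle'] if n!='wrist' else []):
        print(n,q,[(np.round(r['score'],2),np.round(r['bbox']).astype(int).tolist()) for r in nets.find_in(q,n)[:4]])
s=bot.state();print(s['time_s'],s['tcp_pos'],s['eef_rot'],bot.tip_extent,s['width'])
E
```

```text
pics
side cylinder [(np.float64(0.93), [294, 178, 313, 244]), (np.float64(0.89), [326, 209, 354, 275]), (np.float64(0.57), [346, 281, 382, 338]), (np.float64(0.56), [286, 88, 302, 141])]
side rack [(np.float64(0.62), [258, 281, 312, 404])]
side amber_bottle [(np.float64(0.82), [276, 177, 294, 206])]
side beaker [(np.float64(0.65), [214, 274, 230, 301])]
side small_bottle [(np.float64(0.88), [342, 276, 360, 301])]
top cylinder [(np.float64(0.97), [255, 263, 280, 290]), (np.float64(0.97), [176, 276, 215, 298]), (np.float64(0.86), [293, 232, 314, 263]), (np.float64(0.69), [411, 237, 462, 268])]
top rack [(np.float64(0.87), [155, 197, 256, 237])]
top amber_bottle [(np.float64(0.77), [332, 225, 359, 247]), (np.float64(0.66), [295, 231, 317, 260]), (np.float64(0.49), [150, 195, 256, 237])]
top beaker [(np.float64(0.58), [152, 195, 255, 238])]
top small_bottle [(np.float64(0.78), [225, 271, 241, 288])]
0.65 [ 0.19414116 -0.5940971   0.24675304] [9.87558012e-01 1.57255114e-01 2.12409047e-05 4.29265071e-05] 0.008 1.0035205656441901
```

View pics/side0.png

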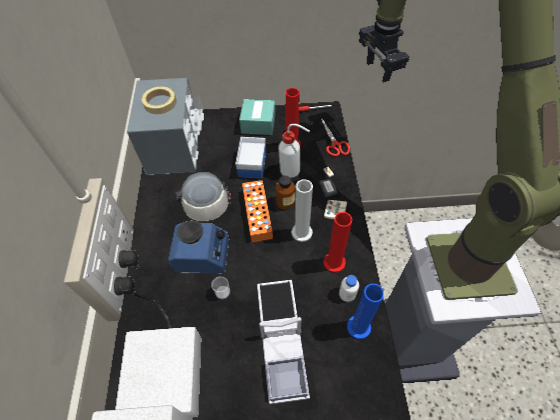

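View pics/top0.png

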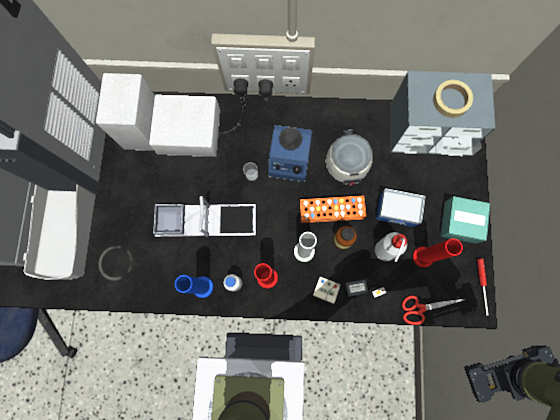

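View pics/wrist0.png

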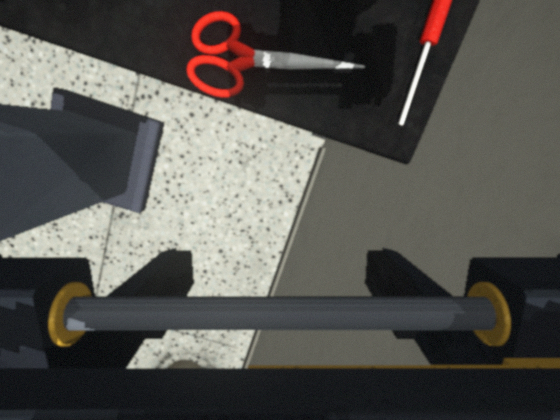

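Run:
```python
from h import *
for n in ['top','side']:
    d=np.load(f'pics/{n}0_d.npy');c=cams.camera_params(n);p=cv2.imread(f'pics/{n}0.png')
    v,u=np.mgrid[0:420,0:560];W=world(c,d,u,v)
    np.save(f'pics/{n}_W.npy',W)
    print(n,'cam',world(c,0.0,0,0))
    if n=='top':
        print('table',W[265,340],W[250,200])
        x0,y0,x1,y1=145,190,265,245
    else: x0,y0,x1,y1=240,270,320,410
    cr=cv2.resize(p[y0:y1,x0:x1],None,fx=6 if n=='top' else 4,fy=6 if n=='top' else 4,interpolation=cv2.INTER_CUBIC);cv2.imwrite(f'pics/{n}_rackcrop.png',cr)
    b=(280,220,340,270) if n=='top' else (280,165,325,250)
    cv2.imwrite(f'pics/{n}_cylcrop.png',cv2.resize(p[b[1]:b[3],b[0]:b[2]],None,fx=6,fy=6))
    sub=W[b[1]:b[3],b[0]:b[2]].reshape(-1,3);col=p[b[1]:b[3],b[0]:b[2]].reshape(-1,3)
    m=(col.min(1)>120)&(sub[:,2]>0.004)
    S=sub[m]
    for a,bb in [(0,.03),(.03,.08),(.08,.13),(.13,.18),(.18,.225),(.225,.26)]:
        k=(S[:,2]>a)&(S[:,2]<bb)
        if k.sum()>3: print(a,k.sum(),S[k].mean(0).round(4),S[k].min(0).round(3),S[k].max(0).round(3))
    for q,bb in {'amber':((330,225,360,250),(275,176,296,210)),'small':((222,271,244,292),(340,275,361,302)),'beaker':((240,160,262,184),(212,273,232,302)),'rack':((150,195,258,238),(256,278,314,406)),'redcyl':((250,260,282,292),(325,208,355,276)),'blue':((174,272,216,300),(345,281,384,338)),'box':((296,190,370,226),(240,178,275,245))}.items():
        k=bb[0] if n=='top' else bb[1]
        s=W[k[1]:k[3],k[0]:k[2]].reshape(-1,3);s=s[s[:,2]>.01]
        print(q,np.percentile(s,[2,50,98],axis=0).round(3).tolist())
```

```text
top cam [ 0.32431549 -0.10115185  1.25616757]
table [ 0.44226926 -0.26239618  0.00293017] [0.47054312 0.17767633 0.00106043]
0 125 [ 0.4705 -0.1454  0.0109] [ 0.449 -0.186  0.004] [ 0.539 -0.117  0.028]
0.03 24 [ 0.467  -0.1426  0.0565] [ 0.459 -0.167  0.03 ] [ 0.498 -0.126  0.08 ]
0.08 26 [ 0.4654 -0.1458  0.1087] [ 0.459 -0.168  0.081] [ 0.496 -0.125  0.129]
0.13 35 [ 0.475  -0.1445  0.1622] [ 0.459 -0.161  0.134] [ 0.501 -0.126  0.179]
0.18 48 [ 0.4819 -0.1469  0.2033] [ 0.459 -0.163  0.182] [ 0.5   -0.129  0.225]
0.225 80 [ 0.481  -0.1463  0.238 ] [ 0.46  -0.167  0.225] [ 0.501 -0.126  0.245]
amber [[0.494, -0.291, 0.017], [0.515, -0.26, 0.093], [0.547, -0.237, 0.123]]
small [[0.351, 0.041, 0.014], [0.372, 0.059, 0.078], [0.394, 0.084, 0.103]]
beaker [[0.704, 0.011, 0.012], [0.731, 0.032, 0.042], [0.747, 0.052, 0.065]]
rack [[0.517, 0.022, 0.01], [0.569, 0.167, 0.013], [0.614, 0.321, 0.106]]
redcyl [[0.368, -0.062, 0.01], [0.398, -0.034, 0.116], [0.416, -0.016, 0.244]]
blue [[0.335, 0.134, 0.011], [0.357, 0.149, 0.164], [0.382, 0.18, 0.244]]
box [[0.578, -0.325, 0.037], [0.615, -
[... 392 characters left out ...]
6  0.179]
0.18 49 [ 0.474  -0.1417  0.2037] [ 0.463 -0.166  0.18 ] [ 0.501 -0.126  0.225]
0.225 94 [ 0.4801 -0.1444  0.2363] [ 0.459 -0.167  0.225] [ 0.502 -0.124  0.242]
amber [[0.495, -0.277, 0.012], [0.524, -0.248, 0.084], [0.551, -0.235, 0.12]]
small [[0.353, 0.052, 0.014], [0.378, 0.077, 0.073], [0.395, 0.088, 0.1]]
beaker [[0.703, 0.011, 0.012], [0.724, 0.028, 0.039], [0.745, 0.053, 0.062]]
rack [[0.517, 0.034, 0.01], [0.566, 0.242, 0.017], [0.615, 0.496, 1.082]]
redcyl [[0.353, -0.215, 0.011], [0.396, -0.022, 0.149], [0.417, -0.012, 0.24]]
blue [[0.339, 0.07, 0.011], [0.366, 0.166, 0.144], [0.387, 0.183, 0.24]]
box [[0.576, -0.324, 0.017], [0.613, -0.211, 0.044], [0.65, -0.127, 0.05]]
```

View pics/top_rackcrop.png

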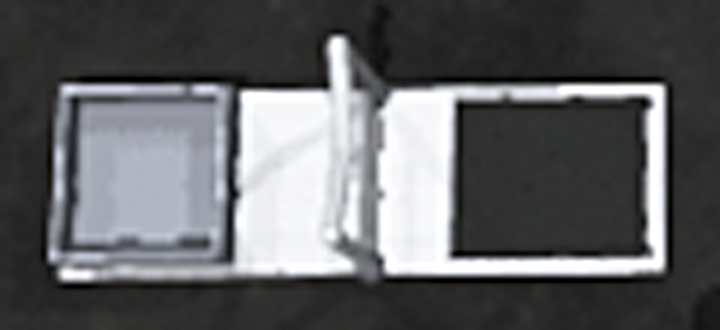

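View pics/top_cylcrop.png

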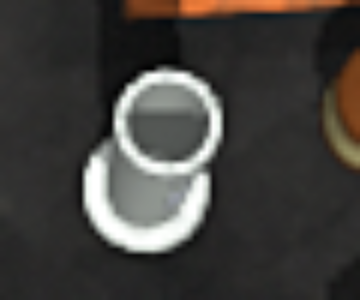

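Run:
```python
from h import *
for n,b in [('top',(150,193,260,240)),('side',(254,276,316,408))]:
    W=np.load(f'pics/{n}_W.npy')[b[1]:b[3],b[0]:b[2]].reshape(-1,3)
    W=W[(W[:,2]<.2)&(W[:,0]>.5)&(W[:,0]<.63)]
    led=W[W[:,2]>.06]
    print(n,'ledge n',len(led))
    # ledge line fit
    m=led[:,:2].mean(0);U,S,V=np.linalg.svd(led[:,:2]-m);print(m,V[0],S, 'med',np.median(led,axis=0))
    for a in np.arange(.515,.62,.01):
        k=(led[:,0]>a)&(led[:,0]<a+.01)
        if k.any(): print(round(a,3),k.sum(),'y',led[k,1].mean().round(4),'zmax',led[k,2].max().round(4),'zmed',np.median(led[k,2]).round(4))
    pl=W[(W[:,2]>.0035)&(W[:,2]<.05)]
    r=cv2.minAreaRect((pl[:,:2]*1000).astype(np.float32));print('rect',r)
    tw=W[(W[:,2]>.028)&(W[:,2]<.045)]
    print('traywalls',np.percentile(tw,[1,50,99],axis=0).round(4), cv2.minAreaRect((tw[:,:2]*1000).astype(np.float32)))
```

```text
top ledge n 146
[0.56826297 0.16309074] [-0.99839809 -0.05657956] [0.40301091 0.03644623] med [0.57124785 0.16273411 0.09650543]
0.515 23 y 0.1598 zmax 0.1162 zmed 0.0977
0.525 13 y 0.1611 zmax 0.1128 zmed 0.1037
0.535 10 y 0.1611 zmax 0.1043 zmed 0.1012
0.545 10 y 0.1632 zmax 0.0979 zmed 0.0948
0.555 10 y 0.1626 zmax 0.0934 zmed 0.0899
0.565 14 y 0.1638 zmax 0.0894 zmed 0.0864
0.575 14 y 0.1641 zmax 0.0975 zmed 0.0907
0.585 10 y 0.1645 zmax 0.1029 zmed 0.0966
0.595 13 y 0.1651 zmax 0.1072 zmed 0.1029
0.605 22 y 0.1654 zmax 0.1129 zmed 0.1038
0.615 7 y 0.1645 zmax 0.1113 zmed 0.1061
rect ((565.2655029296875, 171.764892578125), (128.6531524658203, 354.775146484375), 0.38825520873069763)
traywalls [[0.5163 0.1602 0.0283]
 [0.5666 0.2506 0.0351]
 [0.6125 0.3244 0.0414]] ((563.2492065429688, 241.61288452148438), (99.26459503173828, 164.2250518798828), 2.391054630279541)
side ledge n 217
[0.56711264 0.16585525] [0.99855634 0.05371445] [0.49407669 0.04033834] med [0.5663471  0.1661173  0.09537649]
0.515 33 y 0.1644 zmax 0.1118 zmed 0.1022
0.525 21 y 0.1634 zmax 0.1104 zmed 0.1035
0.535 16 y 0.164 zmax 0.1052 zmed 0.0986
0.545 18 y 0.1643 zmax 0.0982 zmed 0.0925
0.555 18 y 0.165 zmax 0.0943 zmed 0.0875
0.565 16 y 0.1658 zmax 0.0913 zmed 0.0849
0.575 16 y 0.1668 zmax 0.097 zmed 0.0915
0.585 17 y 0.1666 zmax 0.1003 zmed 0.0955
0.595 18 y 0.1668 zmax 0.1055 zmed 0.1
0.605 30 y 0.1685 zmax 0.1106 zmed 0.1036
0.615 14 y 0.1695 zmax 0.1103 zmed 0.0972
rect ((565.836669921875, 173.7613983154297), (124.52955627441406, 332.26336669921875), 0.75086510181427)
traywalls [[0.5146 0.1616 0.0284]
 [0.5667 0.2509 0.0336]
 [0.614  0.3255 0.0404]] ((562.9901733398438, 242.91835021972656), (99.33039093017578, 162.99041748046875), 3.242034673690796)
```

Run:
```python
from h import *
s=bot.state();c=cams.camera_params('wrist')
Rt=R.from_quat(s['eef_rot']);print('cam in tool',Rt.inv().apply(world(c,0.,0,0)-np.array(s['tcp_pos'])), 'cam fwd', Rt.inv().apply(cv2.Rodrigues(np.array(c['rvec'],float))[0][2]))
print(c['intrinsics'])
for n,b in [('top',(375,225,410,262)),('side',(278,120,310,175)),('top',(405,235,465,268))]:
    W=np.load(f'pics/{n}_W.npy')[b[1]:b[3],b[0]:b[2]].reshape(-1,3);W=W[W[:,2]>.01]
    print(n,np.percentile(W,[2,50,99.5],axis=0).round(3).tolist())
```

```text
cam in tool [ 0.06532441 -0.00069161 -0.13728469] cam fwd [-2.57385261e-01 -3.24601855e-06  9.66308868e-01]
[[309.85114432   0.         279.08837598]
 [  0.         309.85114432 215.70624699]
 [  0.           0.           1.        ]]
top [[0.452, -0.423, 0.018], [0.489, -0.386, 0.132], [0.531, -0.202, 0.866]]
side [[0.458, -0.511, 0.017], [0.495, -0.382, 0.112], [0.573, 0.496, 1.082]]
top [[0.453, -0.624, 0.011], [0.48, -0.505, 0.163], [0.546, -0.101, 1.256]]
```

```bash
cat >> h.py <<'E'
YAW=np.deg2rad(3.0)
RX=np.array([-np.sin(YAW),np.cos(YAW),0]); RY=np.array([-np.cos(YAW),-np.sin(YAW),0]); RZ=np.array([0,0,1.])
LED=np.array([0.567,0.164,0.])
def tool(tilt):   # tilt deg from vertical, + = pointing to rack +x; tool y = -RY
    t=np.deg2rad(tilt); z=np.sin(t)*RX-np.cos(t)*RZ; y=-RY; x=np.cross(y,z)
    return R.from_matrix(np.stack([x,y,z],1))
def plan(p,Rg,n,st=None):
    s=bot.state(); p0=np.array(s['tcp_pos']);R0=R.from_quat(s['eef_rot'])
    w=(R0.inv()*Rg).as_rotvec()
    xs=[];tw=[];Rc=R0;pc=p0
    for i in range(1,n+1):
        Rn=R0*R.from_rotvec(w*i/n);pn=p0+(np.array(p)-p0)*i/n
        xs.append((Rc.inv().apply(pn-pc)/.04).round(2).tolist());tw.append(np.rad2deg((Rc.inv()*Rn).as_rotvec()/10).round(2).tolist())
        Rc=Rn;pc=pn
    print('"xyz":',xs,'\n"twist":',tw)
def st():
    s=bot.state();r=R.from_quat(s['eef_rot']).as_matrix();z=r[:,2]
    print('t',round(s['time_s'],2),'tcp',np.round(s['tcp_pos'],4),'z',z.round(3),'y',r[:,1].round(3),'tilt',np.rad2deg(np.arctan2(z@RX,-z[2])).round(1),'F',np.round(s['wrist_force'],1),'w',round(s['width']*88,1),'q',np.round(s['qpos'],2))
E
python3 - <<'E'
from h import *
plan([0.40,-0.38,0.42],tool(60),10)
E
```

```text
"xyz": [[0.66, -0.35, -0.43], [0.73, -0.29, -0.35], [0.79, -0.23, -0.26], [0.83, -0.15, -0.18], [0.85, -0.06, -0.1], [0.86, 0.04, -0.02], [0.85, 0.14, 0.05], [0.82, 0.25, 0.11], [0.77, 0.35, 0.16], [0.71, 0.45, 0.2]] 
"twist": [[0.39, 0.51, -0.68], [0.39, 0.51, -0.68], [0.39, 0.51, -0.68], [0.39, 0.51, -0.68], [0.39, 0.51, -0.68], [0.39, 0.51, -0.68], [0.39, 0.51, -0.68], [0.39, 0.51, -0.68], [0.39, 0.51, -0.68], [0.39, 0.51, -0.68]]
```

```bash
python3 -m pendant '{"xyz":[[0.66,-0.35,-0.43],[0.73,-0.29,-0.35],[0.79,-0.23,-0.26],[0.83,-0.15,-0.18],[0.85,-0.06,-0.1],[0.86,0.04,-0.02],[0.85,0.14,0.05],[0.82,0.25,0.11],[0.77,0.35,0.16],[0.71,0.45,0.2]],"twist":[[0.39,0.51,-0.68],[0.39,0.51,-0.68],[0.39,0.51,-0.68],[0.39,0.51,-0.68],[0.39,0.51,-0.68],[0.39,0.51,-0.68],[0.39,0.51,-0.68],[0.39,0.51,-0.68],[0.39,0.51,-0.68],[0.39,0.51,-0.68]],"jaw":[88,88,88,88,88,88,88,88,88,88]}'
python3 - <<'E'
from h import *
st()
p=np.array([0.480,-.1455,.175])
g=tool(60);z=g.as_matrix()[:,2]
plan(p+.005*z-.10*z,g,8)
shot('side','side1')
E
```

```text
time_s: 1.9
tcp_pos: [0.3958, -0.3743, 0.4299]
eef_rot: [0.577, 0.638, 0.352, -0.369]
wrist_force: [0.8, 0.1, 0.3]
width: 0.997
t 1.9 tcp [ 0.3958 -0.3743  0.4299] z [-0.065  0.875 -0.479] y [0.996 0.087 0.024] tilt 61.4 F [0.8 0.1 0.3] w 87.7 q [ 1.22  0.99 -0.8   0.96 -0.24  2.04  0.53]
"xyz": [[-0.37, 0.3, 0.69], [-0.36, 0.3, 0.7], [-0.36, 0.3, 0.7], [-0.36, 0.3, 0.7], [-0.35, 0.3, 0.7], [-0.35, 0.3, 0.7], [-0.35, 0.3, 0.7], [-0.34, 0.3, 0.71]] 
"twist": [[-0.01, -0.02, 0.03], [-0.01, -0.02, 0.03], [-0.01, -0.02, 0.03], [-0.01, -0.02, 0.03], [-0.01, -0.02, 0.03], [-0.01, -0.02, 0.03], [-0.01, -0.02, 0.03], [-0.01, -0.02, 0.03]]
```

View pics/side1.png

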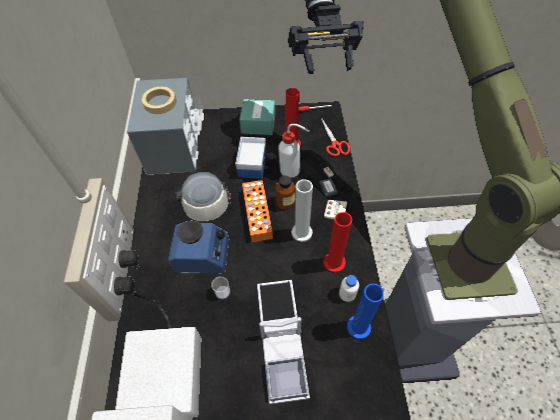

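```bash
python3 -m pendant '{"xyz":[[-0.37,0.3,0.69],[-0.36,0.3,0.7],[-0.36,0.3,0.7],[-0.36,0.3,0.7],[-0.35,0.3,0.7]],"twist":[[-0.02,-0.05,0.05],[-0.02,-0.05,0.05],[-0.02,-0.05,0.05],[0,0,0],[0,0,0]],"jaw":[88,88,88,88,88]}'
python3 - <<'E'
from h import *
st()
p=np.array([0.480,-.1455,.175])
g=tool(60);z=g.as_matrix()[:,2]
plan(p+.005*z-.10*z,g,3)
shot('wrist','wrist1');shot('top','top1')
for q in ['cylinder']:print([(np.round(r['score'],2),np.round(r['bbox'])) for r in nets.find_in(q,'wrist')[:3]])
E
```

```text
time_s: 2.58
tcp_pos: [0.4572, -0.278, 0.296]
eef_rot: [0.589, 0.636, 0.344, -0.361]
wrist_force: [-0.3, -0.3, 0.0]
width: 0.998
t 2.58 tcp [ 0.4572 -0.278   0.296 ] z [-0.055  0.863 -0.502] y [0.997 0.07  0.013] tilt 59.8 F [-0.3 -0.3  0. ] w 87.8 q [ 1.13  1.05 -0.79  1.28 -0.19  1.61  0.57]
"xyz": [[-0.33, 0.25, 0.66], [-0.33, 0.25, 0.66], [-0.33, 0.25, 0.66]] 
"twist": [[-0.02, 0.01, 0.04], [-0.02, 0.01, 0.04], [-0.02, 0.01, 0.04]]
[(np.float64(0.95), array([284., 177., 338., 335.])), (np.float64(0.63), array([224.,  59., 254., 117.])), (np.float64(0.59), array([224., 116., 272., 270.]))]
```

View pics/wrist1.png

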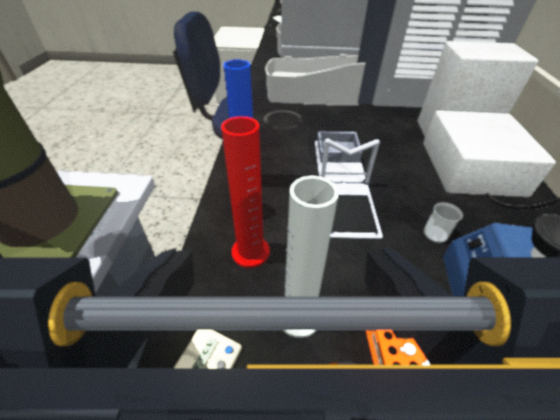

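View pics/top1.png

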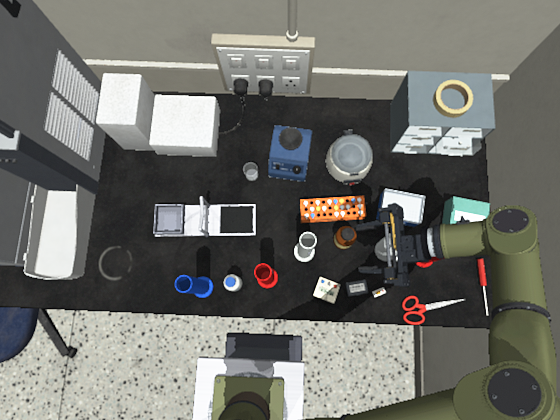

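Run:
```python
from h import *
d=np.load('pics/wrist1_d.npy');c=cams.camera_params('wrist')
v,u=np.mgrid[175:290,280:342];W=world(c,d[175:290,280:342],u,v).reshape(-1,3)
p=cv2.imread('pics/wrist1.png')[175:290,280:342].reshape(-1,3)
k=(p.min(1)>110)&(W[:,2]>.05)&(W[:,2]<.26)
S=W[k]
for a in np.arange(.06,.26,.03):
    m=(S[:,2]>a)&(S[:,2]<a+.03);print(round(a,2),m.sum(),S[m].mean(0).round(4),S[m].min(0).round(4),S[m].max(0).round(4)) if m.any() else 0
```

```text
0.06 8 [ 0.4579 -0.1527  0.0866] [ 0.4564 -0.1556  0.0808] [ 0.4591 -0.1505  0.0897]
0.09 297 [ 0.4756 -0.162   0.1098] [ 0.4568 -0.1683  0.0903] [ 0.4988 -0.1476  0.12  ]
0.12 566 [ 0.4769 -0.1633  0.1355] [ 0.4567 -0.1686  0.1201] [ 0.4985 -0.1478  0.15  ]
0.15 690 [ 0.477  -0.1634  0.1655] [ 0.4569 -0.1687  0.15  ] [ 0.4989 -0.1477  0.18  ]
0.18 882 [ 0.4774 -0.1618  0.196 ] [ 0.4568 -0.1688  0.1801] [ 0.4997 -0.1262  0.2099]
0.21 1967 [ 0.4787 -0.1491  0.2265] [ 0.4569 -0.1692  0.21  ] [ 0.5006 -0.1236  0.24  ]
0.24 218 [ 0.4776 -0.1473  0.2405] [ 0.4577 -0.1679  0.24  ] [ 0.4996 -0.1252  0.2416]
```

```bash
python3 -m pendant '{"xyz":[[-0.33,0.24,0.66],[-0.33,0.24,0.66],[-0.33,0.24,0.66],[-0.1,0,0]],"twist":[[-0.02,0.01,0.04],[-0.02,0.01,0.04],[-0.02,0.01,0.04],[0,0,0]],"jaw":[88,88,88,88]}'
python3 - <<'E'
from h import *
st()
p=np.array([0.4785,-.1465,.175])
g=tool(60);z=g.as_matrix()[:,2]
plan(p+.005*z,g,4)
E
```

```text
time_s: 3.22
tcp_pos: [0.4849, -0.2353, 0.2218]
eef_rot: [0.599, 0.627, 0.346, -0.359]
wrist_force: [-0.0, -0.6, 0.9]
width: 1.001
t 3.23 tcp [ 0.4849 -0.2353  0.2218] z [-0.036  0.863 -0.503] y [0.999 0.043 0.004] tilt 59.8 F [-0.  -0.6  0.9] w 88.1 q [ 1.08  1.13 -0.78  1.37 -0.19  1.41  0.58]
"xyz": [[0.03, -0.02, 0.66], [0.03, -0.02, 0.66], [0.03, -0.01, 0.66], [0.03, -0.01, 0.66]] 
"twist": [[0.01, 0.01, -0.0], [0.01, 0.01, -0.0], [0.01, 0.01, -0.0], [0.01, 0.01, -0.0]]
```

```bash
python3 -m pendant '{"xyz":[[0.03,-0.02,0.66],[0.03,-0.02,0.66],[0.03,-0.02,0.66],[0.03,-0.01,0.66],[0.03,0,0.08]],"twist":[[0,0,0],[0,0,0],[0,0,0],[0,0,0],[0,0,0]],"jaw":[88,88,88,88,88]}'
python3 - <<'E'
from h import *
st()
p=np.array([0.4785,-.1465,.175])
g=tool(60);z=g.as_matrix()[:,2]
plan(p+.005*z,g,1)
shot('wrist','wrist2')
E
```

```text
time_s: 3.85
tcp_pos: [0.4824, -0.1493, 0.1757]
eef_rot: [0.605, 0.626, 0.348, -0.349]
wrist_force: [1.2, -0.4, -0.0]
width: 1.003
t 3.85 tcp [ 0.4824 -0.1493  0.1757] z [-0.016  0.857 -0.515] y [1.    0.027 0.013] tilt 59.0 F [ 1.2 -0.4 -0. ] w 88.2 q [ 1.04  1.14 -0.79  1.6  -0.2   1.12  0.6 ]
"xyz": [[0.03, -0.1, 0.2]] 
"twist": [[0.16, 0.1, -0.01]]
```

View pics/wrist2.png

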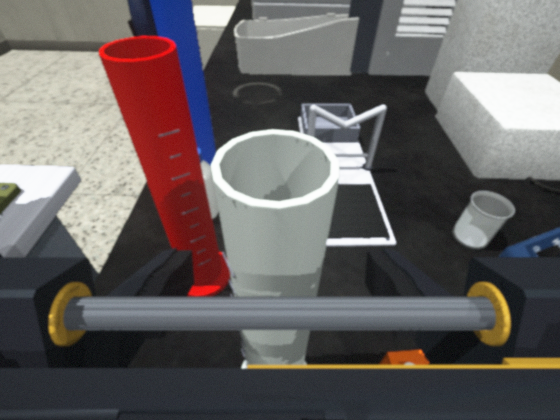

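```bash
python3 -m pendant '{"xyz":[[0.03,-0.1,0.24],[0,0,0],[0,0,0],[0,0,0],[0,0,0],[0,0,0]],"twist":[[0.16,0.1,0],[0,0,0],[0,0,0],[0,0,0],[0,0,0],[0,0,0]],"jaw":[88,60,30,30,30,30]}'
python3 - <<'E'
from h import *
st()
E
```

```text
time_s: 4.65
tcp_pos: [0.4803, -0.1453, 0.1727]
eef_rot: [0.599, 0.627, 0.345, -0.36]
wrist_force: [-0.4, -0.0, 0.8]
width: 0.495
t 4.65 tcp [ 0.4803 -0.1453  0.1727] z [-0.038  0.863 -0.503] y [0.999 0.045 0.001] tilt 59.8 F [-0.4 -0.   0.8] w 43.5 q [ 1.03  1.15 -0.79  1.6  -0.2   1.14  0.6 ]
```

```bash
cat >> h.py <<'E'
def T(Rm,p):
    M=np.eye(4);M[:3,:3]=Rm;M[:3,3]=p;return M
def lean(edge_x,ang,dz=0,dx=0,ledc=None):
    """tube pose: foot edge at rack x=edge_x on mat, ang deg"""
    L=LED if ledc is None else ledc
    a=np.deg2rad(ang);ax=np.cos(a)*RX+np.sin(a)*RZ;n=-np.sin(a)*RX+np.cos(a)*RZ
    p=L+(edge_x+dx)*RX+(0.009+dz)*RZ+0.032*n
    yv=-RY; xv=np.cross(yv,ax)
    return T(np.stack([xv,yv,ax],1),p)
def pose(): 
    s=bot.state();return T(R.from_quat(s['eef_rot']).as_matrix(),np.array(s['tcp_pos']))
E
python3 - <<'E'
from h import *
yv=-RY; tube=T(np.stack([np.cross(yv,RZ),yv,RZ],1),[0.4803,-.1465,0.0])
rel=np.linalg.inv(pose())@tube; np.save('rel.npy',rel); print(rel.round(3))
G=lean(-.072,45,dz=.06)@np.linalg.inv(rel); print(G.round(3))
G2=lean(-.072,45,dz=.0)@np.linalg.inv(rel); print(G2[:3,3])
E
python3 -m pendant '{"xyz":[[0.5,0,-0.3],[0.7,0,-0.4],[0.7,0,-0.4],[0.7,0,-0.4]],"twist":[[0,0,0],[0,0,0],[0,0,0],[0,0,0]],"jaw":[30,30,30,30]}'
python3 - <<'E'
from h import *
st();rel=np.load('rel.npy')
G=lean(-.072,45,dz=.06)@np.linalg.inv(rel);plan(G[:3,3],R.from_matrix(G[:3,:3]),9)
shot('side','side2')
E
```

```text
[[-0.503  0.002  0.864 -0.15 ]
 [ 0.007  1.     0.001 -0.   ]
 [-0.864  0.007 -0.503  0.086]
 [ 0.     0.     0.     1.   ]]
[[-0.048  0.999 -0.007  0.566]
 [ 0.966  0.048  0.255  0.192]
 [ 0.255  0.006 -0.967  0.213]
 [ 0.     0.     0.     1.   ]]
[0.56561452 0.19232155 0.15285085]
time_s: 5.15
tcp_pos: [0.4791, -0.1449, 0.2971]
eef_rot: [0.599, 0.627, 0.344, -0.361]
wrist_force: [-0.1, -0.1, -2.5]
width: 0.493
t 5.15 tcp [ 0.4791 -0.1449  0.2971] z [-0.04   0.863 -0.504] y [ 0.999  0.045 -0.002] tilt 59.7 F [-0.1 -0.1 -2.5] w 43.4 q [ 1.06  0.98 -0.85  1.57 -0.28  1.29  0.51]
"xyz": [[0.26, 0.28, 0.92], [0.34, 0.28, 0.89], [0.42, 0.28, 0.86], [0.49, 0.28, 0.82], [0.56, 0.28, 0.77], [0.63, 0.28, 0.72], [0.69, 0.28, 0.66], [0.74, 0.28, 0.6], [0.79, 0.28, 0.53]] 
"twist": [[-0.0, -0.5, -0.0], [-0.0, -0.5, -0.0], [-0.0, -0.5, -0.0], [-0.0, -0.5, -0.0], [-0.0, -0.5, -0.0], [-0.0, -0.5, -0.0], [-0.0, -0.5, -0.0], [-0.0, -0.5, -0.0], [-0.0, -0.5, -0.0]]
```

View pics/side2.png

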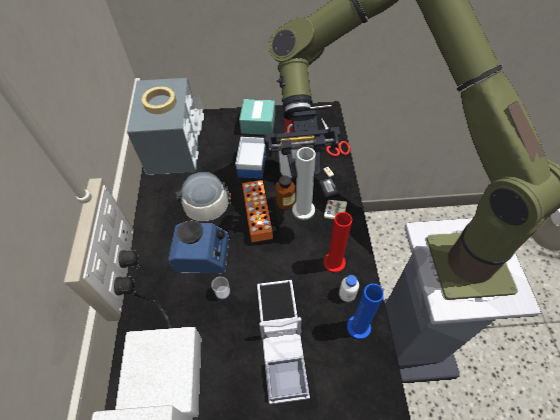

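```bash
python3 -m pendant '{"xyz":[[0.26,0.6,0.7],[0.34,0.6,0.89],[0.42,0.6,0.86],[0.49,0.5,0.82],[0.56,0.2,0.77],[0.63,0,0.72],[0.69,0,0.66],[0.74,0,0.6],[0.79,0,0.53]],"twist":[[0,-0.5,0],[0,-0.5,0],[0,-0.5,0],[0,-0.5,0],[0,-0.5,0],[0,-0.5,0],[0,-0.5,0],[0,-0.5,0],[0,-0.5,0]],"jaw":[30,30,30,30,30,30,30,30,30]}'
python3 - <<'E'
from h import *
st();rel=np.load('rel.npy')
G=lean(-.072,45,dz=.06)@np.linalg.inv(rel);plan(G[:3,3],R.from_matrix(G[:3,:3]),2)
shot('side','side3');shot('wrist','wrist3')
E
```

```text
time_s: 6.32
tcp_pos: [0.5706, 0.1897, 0.2224]
eef_rot: [0.69, 0.714, 0.085, -0.079]
wrist_force: [0.6, 0.6, -2.9]
width: 0.494
t 6.33 tcp [0.5706 0.1897 0.2224] z [ 0.003  0.23  -0.973] y [0.999 0.034 0.011] tilt 13.3 F [ 0.6  0.6 -2.9] w 43.4 q [-0.07  0.69 -0.36  1.73  0.02  0.67 -0.32]
"xyz": [[0.01, -0.06, 0.12], [0.01, -0.06, 0.12]] 
"twist": [[0.03, 0.07, -0.04], [0.03, 0.07, -0.04]]
```

View pics/side3.png

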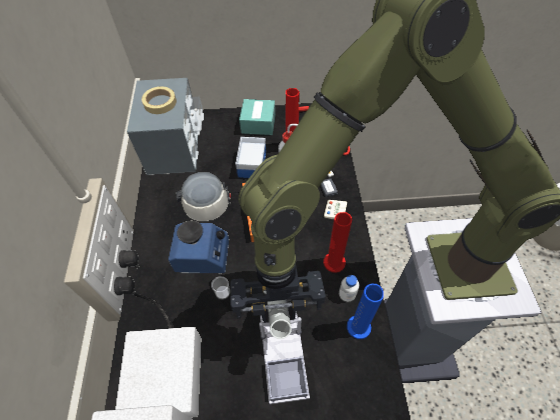

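View pics/wrist3.png

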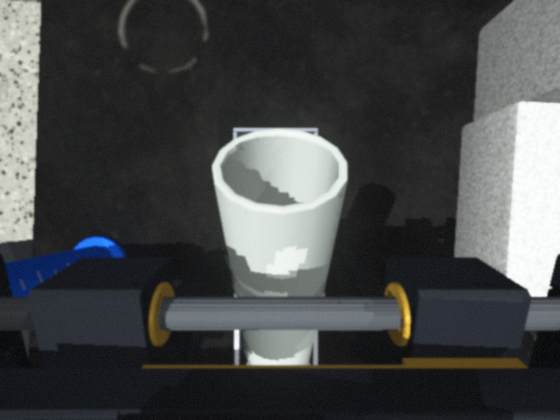

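```bash
python3 -m pendant '{"xyz":[[0,-0.06,0.2],[0,-0.06,0.2],[0,0,0]],"twist":[[0.03,0.08,-0.04],[0.03,0.08,-0.04],[0,0,0]],"jaw":[30,30,30]}'
python3 - <<'E'
from h import *
st();rel=np.load('rel.npy')
P=pose()@rel
print('foot c rack',[(P[:3,3]-LED)@v*1000 for v in (RX,RY,RZ)],'axis',[P[:3,2]@v for v in (RX,RY,RZ)])
# measure tube from wrist depth? mouth from top
p,d,c=shot('top','top3')
G=lean(-.072,45,dz=.01)@np.linalg.inv(rel);plan(G[:3,3],R.from_matrix(G[:3,:3]),3)
v,u=np.mgrid[150:300,130:280];W=world(c,d[150:300,130:280],u,v).reshape(-1,3)
S=(W-LED)@np.stack([RX,RY,RZ],1)
k=(S[:,0]>.03)&(S[:,0]<.13)&(abs(S[:,1])<.035)&(S[:,2]>.13)
print(k.sum(),S[k].min(0),S[k].max(0),S[k].mean(0))
M=P@np.array([0,0,.24,1]);print('pred mouth',[(M[:3]-LED)@v for v in (RX,RY,RZ)])
E
```

```text
time_s: 6.8
tcp_pos: [0.5605, 0.204, 0.2073]
eef_rot: [0.676, 0.724, 0.093, -0.098]
wrist_force: [-0.6, 0.3, -0.9]
width: 0.494
t 6.8 tcp [0.5605 0.204  0.2073] z [-0.017  0.267 -0.963] y [0.998 0.068 0.001] tilt 15.5 F [-0.6  0.3 -0.9] w 43.5 q [-0.05  0.71 -0.41  1.75  0.    0.63 -0.29]
foot c rack [np.float64(-81.05400227369431), np.float64(2.6838105301955375), np.float64(84.46713085740167)] axis [np.float64(0.6976928706189295), np.float64(0.010490009094538004), np.float64(0.7163201923698044)]
"xyz": [[-0.2, 0.03, 0.33], [-0.19, 0.03, 0.33], [-0.19, 0.03, 0.33]] 
"twist": [[-0.02, -0.03, 0.03], [-0.02, -0.03, 0.03], [-0.02, -0.03, 0.03]]
200 [ 0.03031797 -0.01684749  0.23155644] [0.10142872 0.03448343 0.36768636] [0.07683566 0.00676921 0.26213234]
pred mouth [np.float64(0.08639228667484876), np.float64(0.005201412712884616), np.float64(0.25638397702615473)]
```

```bash
python3 -c "
import cv2;p=cv2.imread('pics/top3.png')[170:270,130:290];cv2.imwrite('pics/top3c.png',cv2.resize(p,None,fx=5,fy=5,interpolation=2))"
```

```text
(no output)
```

View pics/top3c.png

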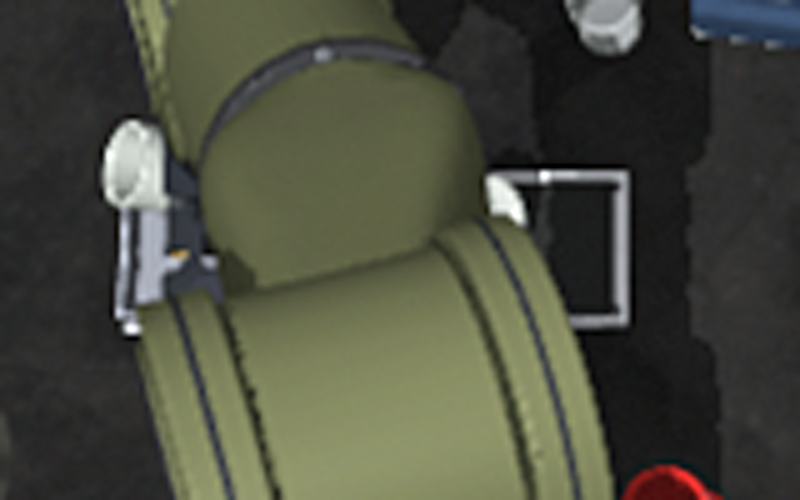

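```bash
python3 -m pendant '{"xyz":[[-0.2,0.03,0.33],[-0.19,0.03,0.33],[-0.19,0.03,0.33],[0,0,0],[0,0,0]],"twist":[[-0.02,-0.03,0.03],[-0.02,-0.03,0.03],[-0.02,-0.03,0.03],[0,0,0],[0,0,0]],"jaw":[30,30,30,30,30]}'
python3 - <<'E'
from h import *
st();rel=np.load('rel.npy')
P=pose()@rel
print('foot c rack',[(P[:3,3]-LED)@v*1000 for v in (RX,RY,RZ)],'axis',[P[:3,2]@v for v in (RX,RY,RZ)])
G=lean(-.072,45,dz=-.002)@np.linalg.inv(rel);plan(G[:3,3],R.from_matrix(G[:3,:3]),3)
p,d,c=shot('side','side4')
cv2.imwrite('pics/side4c.png',cv2.resize(p[250:410,220:340,::-1],None,fx=5,fy=3.7))
E
```

```text
time_s: 7.48
tcp_pos: [0.5665, 0.1886, 0.1594]
eef_rot: [0.686, 0.717, 0.09, -0.089]
wrist_force: [-0.0, -0.5, -2.3]
width: 0.489
t 7.47 tcp [0.5665 0.1886 0.1594] z [-0.004  0.251 -0.968] y [0.999 0.044 0.007] tilt 14.5 F [-0.  -0.5 -2.3] w 43.0 q [-0.05  0.78 -0.37  1.79  0.03  0.53 -0.29]
foot c rack [np.float64(-98.926895036097), np.float64(-0.2522321472035729), np.float64(38.694149799986405)] axis [np.float64(0.7102700977665448), np.float64(-0.0022987273286663654), np.float64(0.7039254961083385)]
"xyz": [[0.01, -0.01, 0.08], [0.01, -0.01, 0.08], [0.01, -0.01, 0.08]] 
"twist": [[0.01, 0.01, -0.01], [0.01, 0.01, -0.01], [0.01, 0.01, -0.01]]
```

View pics/side4c.png

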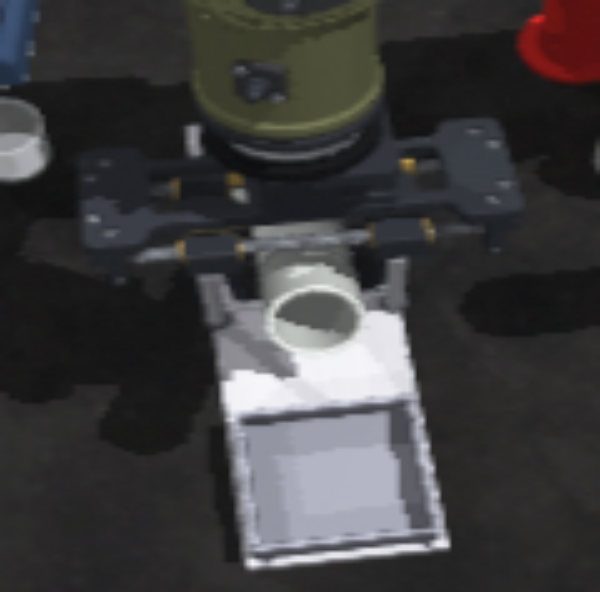

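```bash
python3 -m pendant '{"xyz":[[0,0,0.09],[0,0,0.09],[0,0,0]],"twist":[[0.01,0.01,-0.01],[0.01,0.01,-0.01],[0,0,0]],"jaw":[30,30,30]}'
python3 - <<'E'
from h import *
st();rel=np.load('rel.npy')
P=pose()@rel
print('foot c rack',[(P[:3,3]-LED)@v*1000 for v in (RX,RY,RZ)],'axis',[P[:3,2]@v for v in (RX,RY,RZ)])
E
```

```text
time_s: 7.9
tcp_pos: [0.5666, 0.1923, 0.1536]
eef_rot: [0.683, 0.719, 0.092, -0.091]
wrist_force: [-0.7, -0.2, -0.6]
width: 0.492
t 7.9 tcp [0.5666 0.1923 0.1536] z [-0.006  0.256 -0.967] y [0.999 0.049 0.007] tilt 14.9 F [-0.7 -0.2 -0.6] w 43.3 q [-0.06  0.79 -0.37  1.79  0.03  0.52 -0.29]
foot c rack [np.float64(-94.48956256416186), np.float64(-1.1900117370213914), np.float64(32.21106224440534)] axis [np.float64(0.7061692696146743), np.float64(0.0012300266514749178), np.float64(0.7080419829969925)]
```

```bash
python3 -m pendant '{"xyz":[[0,0,0.07],[0,0,0],[0,0,0]],"twist":[[0,0,0],[0,0,0],[0,0,0]],"jaw":[30,30,30]}'
python3 - <<'E'
from h import *
st();rel=np.load('rel.npy')
P=pose()@rel
print('foot c rack',[(P[:3,3]-LED)@v*1000 for v in (RX,RY,RZ)],'axis',[P[:3,2]@v for v in (RX,RY,RZ)])
p,d,c=shot('wrist','wrist5')
E
```

```text
time_s: 8.28
tcp_pos: [0.5664, 0.1945, 0.1518]
eef_rot: [0.683, 0.719, 0.092, -0.092]
wrist_force: [-0.8, 0.3, 2.1]
width: 0.495
t 8.28 tcp [0.5664 0.1945 0.1518] z [-0.006  0.258 -0.966] y [0.999 0.05  0.007] tilt 15.0 F [-0.8  0.3  2.1] w 43.5 q [-0.06  0.79 -0.37  1.79  0.03  0.51 -0.29]
foot c rack [np.float64(-92.11350116052978), np.float64(-1.2363948183584488), np.float64(30.246975388605808)] axis [np.float64(0.7049933115241861), np.float64(0.0021035658343799765), np.float64(0.7092108330510342)]
```

View pics/wrist5.png

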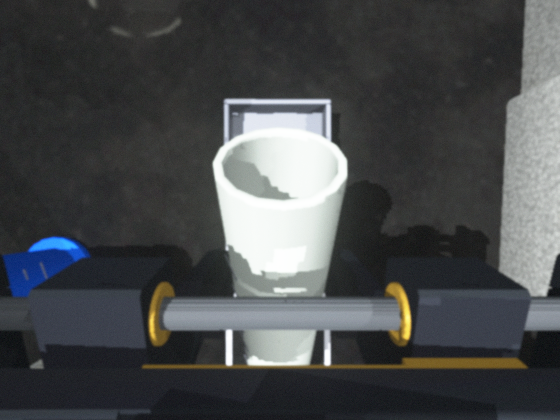

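```bash
python3 -m pendant '{"xyz":[[0,0,0],[0,0,0],[0,0,0],[0,0,0]],"twist":[[0,0,0],[0,0,0],[0,0,0],[0,0,0]],"jaw":[50,70,88,88]}'
python3 -m pendant '{"xyz":[[0,0,-0.5],[0,0,-0.8],[0,0,-0.8],[0,0,-0.8],[0,0,-0.5]],"twist":[[0,0,0],[0,0,0],[0,0,0],[0,0,0],[0,0,0]],"jaw":[88,88,88,88,88]}'
python3 - <<'E'
from h import *
st()
p,d,c=shot('wrist','wrist6');p,d,c=shot('side','side6')
E
```

```text
time_s: 8.82
tcp_pos: [0.5678, 0.1927, 0.1514]
eef_rot: [0.683, 0.718, 0.092, -0.09]
wrist_force: [0.8, 0.3, -0.5]
width: 0.883
time_s: 9.45
tcp_pos: [0.5673, 0.1566, 0.2847]
eef_rot: [0.683, 0.719, 0.091, -0.091]
wrist_force: [-0.2, -0.7, 0.1]
width: 0.999
t 9.45 tcp [0.5673 0.1566 0.2847] z [-0.008  0.255 -0.967] y [0.999 0.05  0.005] tilt 14.8 F [-0.2 -0.7  0.1] w 87.9 q [ 0.04  0.61 -0.42  1.68 -0.01  0.82 -0.25]
```

View pics/wrist6.png

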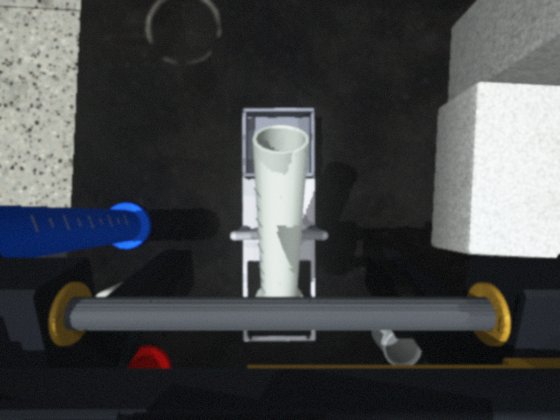

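View pics/side6.png

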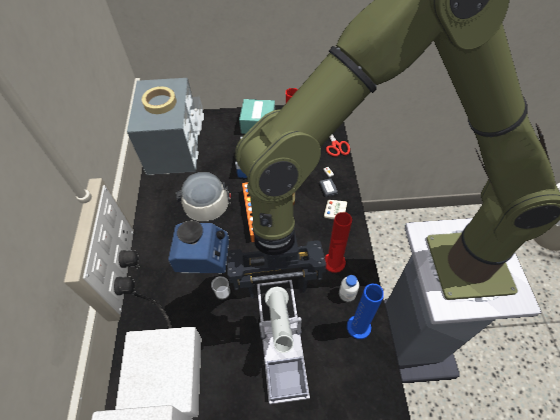

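```bash
cat >> h.py <<'E'
from scipy.optimize import least_squares
def toRack(W): return (W-LED)@np.stack([RX,RY,RZ],1)
def fitcyl(S,a0,p0):
    # S rack coords of outer surface; params: angle elev, yaw, p(y,z at x=p0x)
    def ax(q): return np.array([np.cos(q[0])*np.cos(q[1]),np.cos(q[0])*np.sin(q[1]),np.sin(q[0])])
    def f(q):
        a=ax(q);v=S-np.array([0,q[2],q[3]]);return np.linalg.norm(np.cross(v,a),axis=1)-.022
    r=least_squares(f,[a0,0,0,p0],loss='soft_l1',f_scale=.002)
    return r.x,ax(r.x),np.abs(r.fun)
E
python3 - <<'E'
from h import *
st();d=np.load('pics/wrist6_d.npy');p=cv2.imread('pics/wrist6.png');c=cams.camera_params('wrist')
v,u=np.mgrid[100:345,225:335];W=toRack(world(c,d[100:345,225:335],u,v)).reshape(-1,3)
Wg=W.reshape(245,110,3)
k=(W[:,2]>.06)&(abs(W[:,1])<.03)&(W[:,2]<.22)
S=W[k]; 
for it in range(3):
    q,a,r=fitcyl(S,np.pi/4,.11); S=S[r<.004] if (r<.004).sum()>100 else S
print(len(S),'elev',np.rad2deg(q[0]),'yaw',np.rad2deg(q[1]),'at x=0: y,z',q[2:],'res',r.mean())
# mouth: max along-axis coordinate of rim
al=(W-np.array([0,q[2],q[3]]))@a
rad=np.linalg.norm(np.cross(W-np.array([0,q[2],q[3]]),a),axis=1)
m=rad<.024
print('mouth along',np.percentile(al[m&(W[:,2]>.1)],[90,98,99.5,100]))
# ledge
kl=(abs(W[:,1])>.03)&(W[:,2]>.08)&(abs(W[:,1])<.055);print('ledge',W[kl].mean(0),kl.sum(), [W[kl&(W[:,1]*s>0)].mean(0).round(4) for s in(1,-1)])
kt=(W[:,2]>.03)&(W[:,2]<.042)&(W[:,0]>.06);print('tray top',W[kt].min(0),W[kt].max(0))
km=(W[:,2]<.012)&(W[:,0]<-.03)&(p[100:345,225:335].reshape(-1,3).max(1)<60);print('mat?',W[km].min(0),W[km].max(0),np.median(W[km][:,2]))
E
```

```text
t 9.55 tcp [0.5683 0.1567 0.2853] z [-0.005  0.255 -0.967] y [0.999 0.049 0.008] tilt 14.8 F [ 0.3  0.3 -0.1] w 87.8 q [ 0.04  0.61 -0.42  1.68 -0.01  0.82 -0.25]
7764 elev 43.48966296841045 yaw -0.21638318705473422 at x=0: y,z [-0.00225937  0.118786  ] res 0.0008032053801650797
mouth along [0.10844623 0.11205343 0.11244225 0.11306573]
ledge [ 0.00088627 -0.00482048  0.10509916] 376 [array([0.0008, 0.0394, 0.1053]), array([ 0.0009, -0.0413,  0.105 ])]
tray top [ 0.07229784 -0.04789556  0.03001595] [0.16048056 0.04423257 0.03766077]
mat? [-0.1601356  -0.07974959 -0.00296894] [-0.03000929  0.07437081  0.01166742] 0.00033016212388536453
```

Run:
```python
from h import *
def fr(v): return LED+v[0]*RX+v[1]*RY+v[2]*RZ
low=fr([-.0664,-.002,.0558]);g=tool(36);z=g.as_matrix()[:,2]
print(low, 'final tcp',low+.005*z)
plan(low+.005*z-.11*z,g,6)
```

```text
[0.57247237 0.09779567 0.0558    ] final tcp [0.57231856 0.10073057 0.05175492]
"xyz": [[-0.64, 0.0, 0.45], [-0.67, 0.0, 0.41], [-0.69, 0.0, 0.37], [-0.71, 0.0, 0.33], [-0.73, 0.0, 0.28], [-0.75, 0.0, 0.24]] 
"twist": [[0.01, 0.35, 0.0], [0.01, 0.35, 0.0], [0.01, 0.35, 0.0], [0.01, 0.35, 0.0], [0.01, 0.35, 0.0], [0.01, 0.35, 0.0]]
```

```bash
python3 -m pendant '{"xyz":[[-0.8,0,0.2],[-0.8,0,0.3],[-0.7,0,0.37],[-0.7,0,0.36],[-0.7,0,0.34],[-0.6,0,0.28],[0,0,0]],"twist":[[0,0.35,0],[0,0.35,0],[0,0.35,0],[0,0.35,0],[0,0.35,0],[0,0.35,0],[0,0,0]],"jaw":[88,88,88,88,88,88,88]}'
python3 - <<'E'
from h import *
st()
def fr(v): return LED+v[0]*RX+v[1]*RY+v[2]*RZ
low=fr([-.0664,-.002,.0558]);g=tool(36);z=g.as_matrix()[:,2]
plan(low+.005*z-.06*z,g,2)
shot('wrist','wrist7');shot('side','side7')
E
```

```text
time_s: 10.42
tcp_pos: [0.5742, 0.0301, 0.1405]
eef_rot: [0.653, 0.689, 0.218, -0.226]
wrist_force: [0.6, 0.1, 0.0]
width: 1.002
t 10.43 tcp [0.5742 0.0301 0.1405] z [-0.027  0.595 -0.803] y [0.999 0.052 0.005] tilt 36.6 F [0.6 0.1 0. ] w 88.1 q [ 0.56  0.98 -0.68  1.73 -0.13  0.66  0.27]
"xyz": [[0.06, 0.02, 0.67], [0.06, 0.02, 0.67]] 
"twist": [[0.01, -0.03, 0.01], [0.01, -0.03, 0.01]]
```

View pics/wrist7.png

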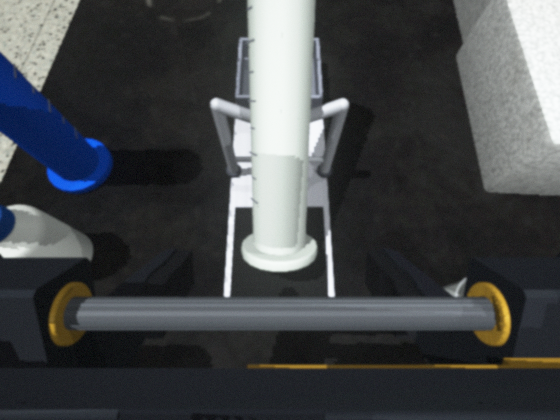

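View pics/side7.png

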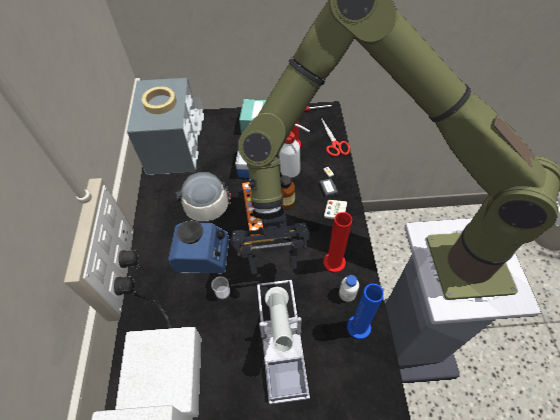

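```bash
python3 -m pendant '{"xyz":[[0.06,0,0.67],[0.06,0,0.67],[0,0,0.5],[0,0,0.4],[0,0,0]],"twist":[[0.01,-0.03,0.01],[0.01,-0.03,0],[0,0,0],[0,0,0],[0,0,0]],"jaw":[88,88,88,88,88]}'
python3 - <<'E'
from h import *
st()
def fr(v): return LED+v[0]*RX+v[1]*RY+v[2]*RZ
low=fr([-.0664,-.002,.0558]);g=tool(36);z=g.as_matrix()[:,2]
plan(low+.005*z,g,1)
shot('wrist','wrist8')
E
```

```text
time_s: 11.15
tcp_pos: [0.5754, 0.1034, 0.0832]
eef_rot: [0.645, 0.699, 0.218, -0.219]
wrist_force: [0.3, -0.3, 0.5]
width: 1.001
t 11.15 tcp [0.5754 0.1034 0.0832] z [-0.025  0.586 -0.81 ] y [0.997 0.072 0.022] tilt 35.9 F [ 0.3 -0.3  0.5] w 88.1 q [ 0.43  1.06 -0.66  1.79 -0.13  0.47  0.24]
"xyz": [[-0.51, -0.1, 0.6]] 
"twist": [[0.03, 0.01, 0.17]]
```

View pics/wrist8.png

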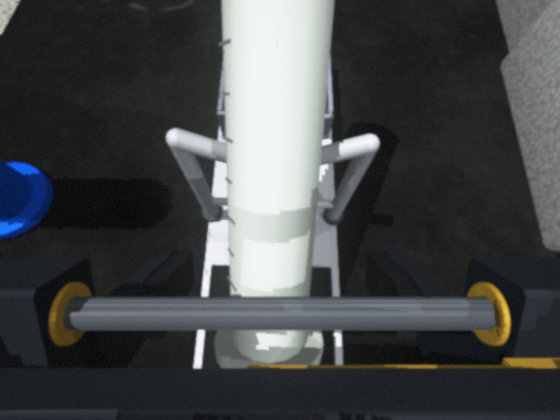

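```bash
python3 -m pendant '{"xyz":[[-0.3,-0.05,0.3],[-0.2,-0.05,0.3],[0,0,0]],"twist":[[0,0,0.1],[0,0,0.07],[0,0,0]],"jaw":[88,88,88]}'
python3 - <<'E'
from h import *
st()
def fr(v): return LED+v[0]*RX+v[1]*RY+v[2]*RZ
low=fr([-.0664,-.002,.0558]);g=tool(36);z=g.as_matrix()[:,2]
plan(low+.005*z,g,1)
E
```

```text
time_s: 11.58
tcp_pos: [0.5735, 0.0985, 0.0508]
eef_rot: [0.658, 0.688, 0.215, -0.22]
wrist_force: [-0.3, -0.1, 0.2]
width: 0.996
t 11.57 tcp [0.5735 0.0985 0.0508] z [-0.021  0.585 -0.811] y [0.999 0.043 0.006] tilt 35.8 F [-0.3 -0.1  0.2] w 87.7 q [ 0.43  1.11 -0.65  1.79 -0.13  0.42  0.24]
"xyz": [[0.06, -0.03, 0.01]] 
"twist": [[0.06, 0.02, -0.02]]
```

```bash
python3 -m pendant '{"xyz":[[0.06,-0.03,0.01],[0,0,0],[0,0,0],[0,0,0],[0,0,0]],"twist":[[0.06,0.02,-0.02],[0,0,0],[0,0,0],[0,0,0],[0,0,0]],"jaw":[70,50,30,30,30]}'
python3 - <<'E'
from h import *
st()
shot('wrist','wrist9')
E
```

```text
time_s: 12.2
tcp_pos: [0.5726, 0.1005, 0.0526]
eef_rot: [0.655, 0.69, 0.213, -0.224]
wrist_force: [-0.5, -1.7, -0.2]
width: 0.486
t 12.2 tcp [0.5726 0.1005 0.0526] z [-0.031  0.588 -0.809] y [ 0.999  0.052 -0.   ] tilt 36.0 F [-0.5 -1.7 -0.2] w 42.8 q [ 0.43  1.11 -0.65  1.78 -0.13  0.44  0.24]
```

View pics/wrist9.png

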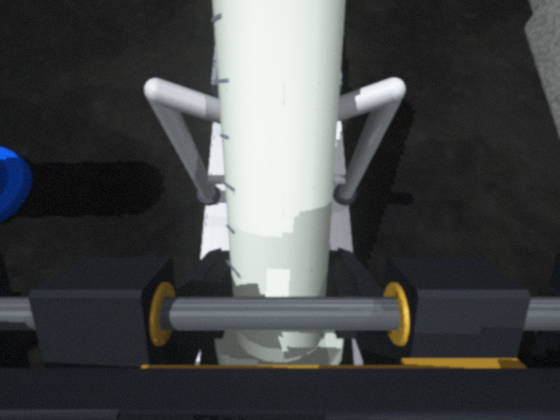

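```bash
cat >> h.py <<'E'
B=np.array([.0009,-.002,.080])
def tubeP(e,s,D):
    a=np.deg2rad(e);ax=np.cos(a)*RX+np.sin(a)*RZ;n=-np.sin(a)*RX+np.cos(a)*RZ
    p=LED+B[0]*RX+B[1]*RY+B[2]*RZ+D*n-s*ax
    yv=-RY;return T(np.stack([np.cross(yv,ax),yv,ax],1),p)
def now(rel):
    P=pose()@rel;a=P[:3,2];e=np.arctan2(a[2],a@RX);q=toRack(P[:3,3]);ax=np.array([np.cos(e),np.sin(e)]);n=np.array([-ax[1],ax[0]])
    b=np.array([B[0],B[2]])-q[[0,2]]
    mo=toRack(P[:3,3]+.24*a)
    return np.rad2deg(e),b@ax,-(b@n),a@RY,q,mo
def wp(lst,rel):
    P0=pose();xs=[];tw=[]
    for (e,s,D) in lst:
        G=tubeP(e,s,D)@np.linalg.inv(rel);I=np.linalg.inv(P0)@G
        xs.append((I[:3,3]/.04).round(2).tolist());tw.append((np.rad2deg(R.from_matrix(I[:3,:3]).as_rotvec())/10).round(2).tolist());P0=G
    print('"xyz":',xs,'\n"twist":',tw)
E
python3 - <<'E'
from h import *
tube=tubeP(43.5,.1015,.0287)
rel=np.linalg.inv(pose())@tube;np.save('rel2.npy',rel);print(rel.round(3));print([np.round(x,4) for x in now(rel)])
wp([(40,.101,.030),(35,.100,.031),(30,.099,.031),(25,.098,.031)],rel)
E
```

```text
[[-0.13   0.001  0.992 -0.036]
 [-0.     1.    -0.001 -0.   ]
 [-0.992 -0.    -0.13   0.001]
 [ 0.     0.     0.     1.   ]]
[np.float64(43.5), np.float64(0.1015), np.float64(0.0287), np.float64(0.0), array([-0.0925, -0.002 ,  0.031 ]), array([ 0.0816, -0.002 ,  0.1962])]
"xyz": [[0.04, -0.0, -0.14], [0.07, -0.0, -0.17], [0.07, -0.0, -0.15], [0.07, -0.0, -0.14]] 
"twist": [[-0.0, -0.35, 0.0], [-0.0, -0.5, 0.0], [-0.0, -0.5, 0.0], [-0.0, -0.5, 0.0]]
```

```bash
python3 -m pendant '{"xyz":[[0.04,0,-0.16],[0.07,0,-0.17],[0.07,0,-0.15],[0.07,0,-0.14],[0,0,0]],"twist":[[0,-0.35,0],[0,-0.5,0],[0,-0.5,0],[0,-0.5,0],[0,0,0]],"jaw":[30,30,30,30,30]}'
python3 - <<'E'
from h import *
st();rel=np.load('rel2.npy');print([np.round(x,4) for x in now(rel)])
wp([(22,.098,.031),(17,.097,.031),(12,.096,.031),(7,.095,.031),(2,.094,.031)],rel)
shot('side','side10')
E
```

```text
time_s: 12.88
tcp_pos: [0.572, 0.0955, 0.0778]
eef_rot: [0.682, 0.717, 0.101, -0.108]
wrist_force: [-0.2, 0.1, -1.5]
width: 0.489
t 12.88 tcp [0.572  0.0955 0.0778] z [-0.017  0.292 -0.956] y [ 0.999  0.05  -0.002] tilt 17.0 F [-0.2  0.1 -1.5] w 43.0 q [ 0.11  0.91 -0.33  1.83 -0.08  0.42  0.03]
[np.float64(24.4738), np.float64(0.1), np.float64(0.0309), np.float64(-0.0023), array([-0.1029, -0.0011,  0.0668]), array([ 0.1155, -0.0017,  0.1662])]
"xyz": [[0.07, 0.02, -0.08], [0.07, -0.0, -0.14], [0.07, -0.0, -0.14], [0.07, -0.0, -0.14], [0.07, -0.0, -0.13]] 
"twist": [[-0.01, -0.25, -0.01], [-0.0, -0.5, 0.0], [-0.0, -0.5, 0.0], [-0.0, -0.5, 0.0], [-0.0, -0.5, 0.0]]
```

View pics/side10.png

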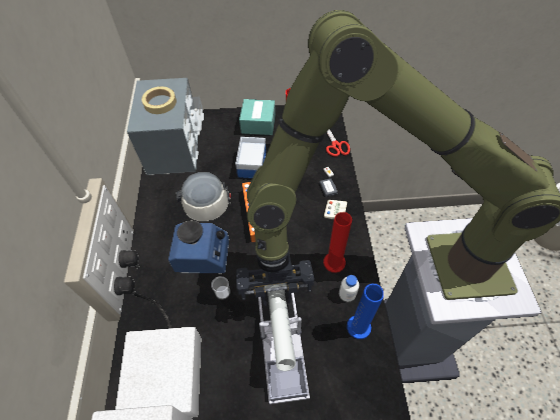

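Tracking precisely; the tube is over the tray (mouth at about (287,360)). I continue tipping.

```bash
python3 -m pendant '{"xyz":[[0.07,0.02,-0.08],[0.07,0,-0.14],[0.07,0,-0.14],[0.07,0,-0.14],[0.07,0,-0.13],[0,0,0]],"twist":[[-0.01,-0.25,-0.01],[0,-0.5,0],[0,-0.5,0],[0,-0.5,0],[0,-0.5,0],[0,0,0]],"jaw":[30,30,30,30,30,30]}'
python3 - <<'E'
from h import *
st();rel=np.load('rel2.npy');print([np.round(x,4) for x in now(rel)])
wp([(-3,.094,.031),(-8,.093,.031),(-13,.092,.031),(-18,.091,.031),(-21,.090,.031)],rel)
shot('side','side11')
p,d,c=shot('wrist','wrist11')
E
```

```text
time_s: 13.68
tcp_pos: [0.5703, 0.0918, 0.0982]
eef_rot: [0.694, 0.718, -0.042, 0.033]
wrist_force: [-1.4, 3.7, 2.2]
width: 0.492
t 13.68 tcp [0.5703 0.0918 0.0982] z [-0.011 -0.105 -0.994] y [ 0.999  0.032 -0.015] tilt -6.0 F [-1.4  3.7  2.2] w 43.3 q [-0.36  0.86  0.11  1.81  0.03  0.52 -0.28]
[np.float64(1.4516), np.float64(0.1084), np.float64(0.0242), np.float64(-0.0199), array([-0.1081,  0.0014,  0.1014]), array([ 0.1318, -0.0034,  0.1075])]
"xyz": [[0.38, 0.06, -0.34], [0.07, -0.0, -0.13], [0.07, -0.0, -0.13], [0.07, -0.0, -0.13], [0.05, -0.0, -0.08]] 
"twist": [[-0.1, -0.45, -0.1], [-0.0, -0.5, 0.0], [-0.0, -0.5, 0.0], [-0.0, -0.5, 0.0], [-0.0, -0.3, 0.0]]
```

View pics/wrist11.png

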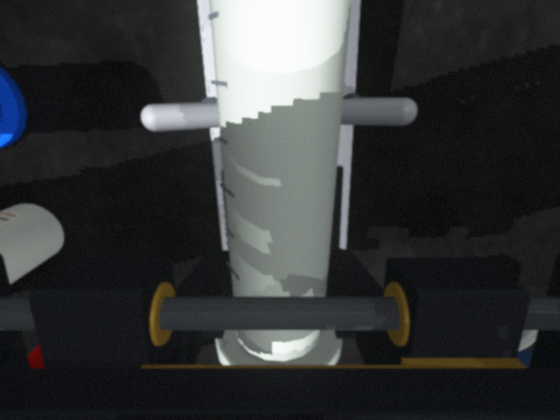

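```bash
cat >> h.py <<'E'
def refit(fn,e0,rows=(0,245),cols=(205,350)):
    d=np.load(f'pics/{fn}_d.npy');c=cams.camera_params('wrist')
    v,u=np.mgrid[rows[0]:rows[1],cols[0]:cols[1]];W=world(c,d[rows[0]:rows[1],cols[0]:cols[1]],u,v).reshape(-1,3)
    S=toRack(W);S=S[np.isfinite(S).all(1)]
    P=np.array([B[0],B[1],B[2]]);a0=np.deg2rad(e0)
    n=np.array([-np.sin(a0),0,np.cos(a0)]);z0=.08+.03/np.cos(a0)
    a=np.array([np.cos(a0),0,np.sin(a0)]);
    for it in range(4):
        r=abs(np.linalg.norm(np.cross(S-np.array([0,-.002 if it==0 else q[2],z0 if it==0 else q[3]]),a),axis=1)-.022)
        k=r<(.015,.008,.004,.003)[it]
        q,a,rr=fitcyl(S[k],np.deg2rad(e0),z0)
    print('fit n',k.sum(),'elev',np.rad2deg(q[0]).round(2),'yaw',np.rad2deg(q[1]).round(2),'y,z@0',q[2:].round(4),'D',((q[3]-.08)*np.cos(q[0])+B[0]*np.sin(q[0])).round(4),'res',rr.mean().round(5))
    return q,a,S
E
python3 - <<'E'
from h import *
rel=np.load('rel2.npy');q,a,S=refit('wrist11',1.5)
E
```

```text
fit n 29817 elev 5.06 yaw -1.62 y,z@0 [-0.0008  0.1095] D 0.0295 res 0.00042
```

View pics/side11.png

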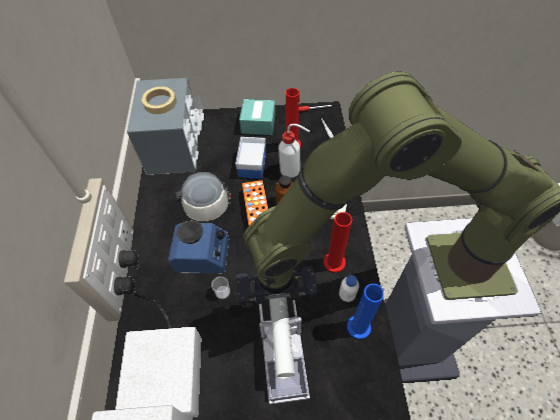

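Run:
```python
from h import *
rel=np.load('rel2.npy')
# low point material: rel @ [0,0,.036]
Lw=(pose()@rel@np.array([0,0,.036,1]))[:3];l=toRack(Lw);e=np.deg2rad(5.06);a=np.array([np.cos(e),np.sin(e)])
s=.036+(np.array([B[0],B[2]])-l[[0,2]])@a;print('s',s,l)
t=tubeP(5.06,s,.0295)
# actual yaw -1.62 & y
yw=np.deg2rad(-1.62);Rz=np.eye(4);cz,sz=np.cos(yw),np.sin(yw);Rz[:2,:2]=[[cz,-sz],[sz,cz]]
t2=T(Rz[:3,:3]@t[:3,:3],t[:3,3]);q=toRack(t2[:3,3]);
ywanted=-.0008+q[0]*np.tan(yw);t2[:3,3]+=RY*(ywanted-q[1])
rel=np.linalg.inv(pose())@t2;np.save('rel3.npy',rel);print(rel.round(3),[np.round(x,4) for x in now(rel)])
wp([(3,.104,.031),(1,.099,.0315),(-2,.097,.0315),(-5,.096,.0315)],rel)
```

```text
s 0.10945584117212998 [-0.07481377  0.00094076  0.10225499]
[[-0.192 -0.006  0.981 -0.036]
 [-0.016  1.     0.003 -0.001]
 [-0.981 -0.015 -0.192  0.002]
 [ 0.     0.     0.     1.   ]] [np.float64(5.062), np.float64(0.1095), np.float64(0.0295), np.float64(-0.0282), array([-0.1107,  0.0023,  0.0997]), array([ 0.1282, -0.0044,  0.1209])]
"xyz": [[0.14, 0.08, -0.13], [0.13, -0.0, -0.09], [0.07, -0.0, -0.09], [0.05, -0.0, -0.09]] 
"twist": [[-0.02, -0.21, -0.16], [0.0, -0.2, 0.0], [0.0, -0.3, 0.0], [0.0, -0.3, 0.0]]
```

```bash
python3 -m pendant '{"xyz":[[0.14,0.04,-0.13],[0.13,0.03,-0.09],[0.07,0,-0.09],[0.05,0,-0.09],[0,0,0]],"twist":[[-0.02,-0.2,-0.1],[0,-0.2,-0.05],[0,-0.3,0],[0,-0.3,0],[0,0,0]],"jaw":[30,30,30,30,30]}'
python3 - <<'E'
from h import *
st();rel=np.load('rel3.npy');print([np.round(x,4) for x in now(rel)])
p,d,c=shot('wrist','wrist12');q,a,S=refit('wrist12',now(rel)[0])
wp([(-8,.096,.0315),(-12,.095,.0315),(-15,.094,.0315)],rel)
E
```

```text
time_s: 14.4
tcp_pos: [0.5707, 0.094, 0.1102]
eef_rot: [0.685, 0.714, -0.109, 0.095]
wrist_force: [-1.3, 4.4, 2.4]
width: 0.487
t 14.4 tcp [0.5707 0.094  0.1102] z [-0.013 -0.286 -0.958] y [ 0.999  0.038 -0.025] tilt -16.6 F [-1.3  4.4  2.4] w 42.8 q [-0.54  0.89  0.27  1.76  0.1   0.63 -0.39]
[np.float64(-5.4984), np.float64(0.109), np.float64(0.028), np.float64(-0.0149), array([-0.1049,  0.001 ,  0.1183]), array([ 0.1339, -0.0026,  0.0953])]
fit n 30122 elev -4.49 yaw -0.89 y,z@0 [-0.0007  0.1095] D 0.0293 res 0.00042
"xyz": [[0.33, 0.05, -0.22], [0.05, -0.0, -0.11], [0.05, -0.0, -0.09]] 
"twist": [[-0.07, -0.25, -0.07], [0.0, -0.4, 0.01], [0.0, -0.3, 0.0]]
```

```bash
python3 -m pendant '{"xyz":[[0.2,0.04,-0.13],[0.15,0.02,-0.04],[0,0,0]],"twist":[[0,-0.05,-0.07],[0,0,0],[0,0,0]],"jaw":[30,30,30]}'
python3 - <<'E'
from h import *
st();rel=np.load('rel3.npy');print([np.round(x,4) for x in now(rel)])
wp([(-8,.096,.0315),(-12,.095,.0315),(-15,.094,.0315)],rel)
E
```

```text
time_s: 14.82
tcp_pos: [0.5718, 0.1059, 0.1125]
eef_rot: [0.682, 0.716, -0.114, 0.097]
wrist_force: [-1.8, -0.9, 0.2]
width: 0.489
t 14.82 tcp [0.5718 0.1059 0.1125] z [-0.017 -0.297 -0.955] y [ 0.999  0.044 -0.031] tilt -17.2 F [-1.8 -0.9  0.2] w 43.0 q [-0.56  0.89  0.27  1.74  0.1   0.66 -0.41]
[np.float64(-6.0958), np.float64(0.0978), np.float64(0.0308), np.float64(-0.0074), array([-0.0931, -0.001 ,  0.121 ]), array([ 0.1455, -0.0028,  0.0955])]
"xyz": [[0.05, 0.02, -0.08], [0.05, -0.0, -0.11], [0.05, -0.0, -0.09]] 
"twist": [[-0.1, -0.19, -0.02], [0.0, -0.4, 0.01], [0.0, -0.3, 0.0]]
```

```bash
python3 -m pendant '{"xyz":[[0.08,0.02,-0.1],[0.12,0,-0.12],[0.12,0,-0.12],[0.08,0,-0.05],[0,0,0]],"twist":[[-0.1,-0.2,-0.02],[-0.03,-0.35,0],[0,-0.35,0],[0,-0.2,0],[0,0,0]],"jaw":[30,30,30,30,30]}'
python3 - <<'E'
from h import *
st();rel=np.load('rel3.npy');print([np.round(x,4) for x in now(rel)])
shot('wrist','wrist13');q,a,S=refit('wrist13',now(rel)[0]);shot('side','side13')
wp([(-20,.092,.0315),(-23,.091,.0315),(-26,.090,.0315)],rel)
E
```

```text
time_s: 15.45
tcp_pos: [0.5724, 0.1267, 0.1199]
eef_rot: [0.666, 0.705, -0.171, 0.174]
wrist_force: [-0.9, 0.9, -1.3]
width: 0.487
t 15.45 tcp [0.5724 0.1267 0.1199] z [ 0.017 -0.474 -0.88 ] y [ 0.999  0.054 -0.009] tilt -28.3 F [-0.9  0.9 -1.3] w 42.9 q [-0.75  0.96  0.41  1.68  0.16  0.76 -0.54]
[np.float64(-17.2161), np.float64(0.084), np.float64(0.0314), np.float64(0.001), array([-0.0701, -0.0029,  0.1349]), array([ 0.1592, -0.0026,  0.0638])]
fit n 29097 elev -19.46 yaw 0.29 y,z@0 [-0.0028  0.112 ] D 0.0298 res 0.00042
"xyz": [[-0.14, -0.02, -0.04], [0.05, -0.0, -0.08], [0.05, -0.0, -0.08]] 
"twist": [[0.04, -0.28, -0.01], [0.0, -0.3, 0.0], [0.0, -0.3, 0.0]]
```

View pics/side13.png

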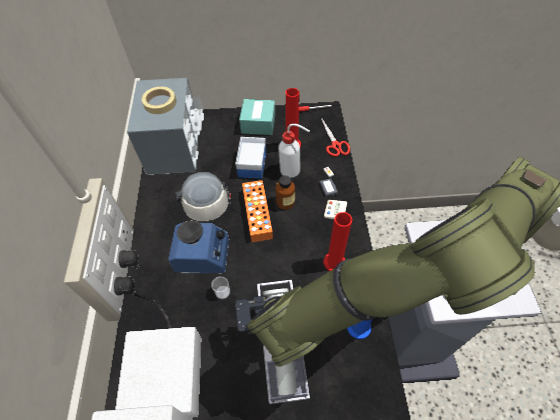

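Run:
```python
from h import *
p,d,c=shot('top','top13')
v,u=np.mgrid[0:420,0:560];W=world(c,d,u,v)
for x,y in [(.36,.15),(.36,.12),(.40,.12),(.34,.18),(.45,.15),(.5,.15),(.3,.1)]:
    k=(abs(W[...,0]-x)<.012)&(abs(W[...,1]-y)<.012);print(x,y,W[k][:,2].max().round(3) if k.any() else None)
p,d,c2=shot('side','side13b');W=world(c2,d,u,v)
for x,y in [(.36,.15),(.36,.12),(.40,.12),(.34,.18),(.45,.15),(.5,.15),(.3,.1)]:
    k=(abs(W[...,0]-x)<.012)&(abs(W[...,1]-y)<.012);print(x,y,np.percentile(W[k][:,2],[0,5,50,100]).round(3) if k.any() else None)
```

```text
0.36 0.15 0.245
0.36 0.12 0.015
0.4 0.12 0.005
0.34 0.18 0.245
0.45 0.15 0.007
0.5 0.15 0.23
0.3 0.1 0.008
0.36 0.15 None
0.36 0.12 None
0.4 0.12 None
0.34 0.18 [-0.004 -0.002  0.009  0.121]
0.45 0.15 None
0.5 0.15 None
0.3 0.1 None
```

View pics/top13.png

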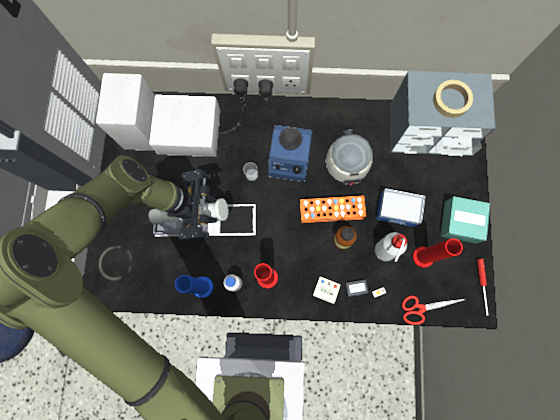

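```bash
python3 - <<'E'
from h import *
d=np.load('pics/top13_d.npy');p=cv2.imread('pics/top13.png');c=cams.camera_params('top')
v,u=np.mgrid[0:420,0:560];W=world(c,d,u,v)
for (a,b) in [(125,110),(140,85),(185,125),(160,150),(130,140),(125,165),(130,180),(105,190),(165,190),(60,230),(30,255),(150,230),(45,200)]:
    print((a,b),W[b,a].round(3),p[b,a])
E
python3 -c "
import cv2;p=cv2.imread('pics/top13.png')[90:270,0:270];cv2.imwrite('pics/t13c.png',cv2.resize(p,None,fx=2.9,fy=2.9))"
```

```text
(125, 110) [0.837 0.381 0.203] [248 249 248]
(140, 85) [0.918 0.349 0.2  ] [180 182 179]
(185, 125) [0.848 0.238 0.093] [250 251 250]
(160, 150) [0.781 0.324 0.043] [147 149 148]
(130, 140) [0.796 0.408 0.082] [147 149 146]
(125, 165) [0.595 0.257 0.438] [49 46 45]
(130, 180) [0.559 0.238 0.45 ] [60 85 81]
(105, 190) [0.514 0.248 0.53 ] [62 87 85]
(165, 190) [0.571 0.199 0.336] [ 73 104  99]
(60, 230) [0.42  0.263 0.63 ] [ 79 111 107]
(30, 255) [0.372 0.262 0.695] [46 45 44]
(150, 230) [ 0.528  0.344 -0.004] [42 42 42]
(45, 200) [0.6   0.662 0.05 ] [120 121 121]
```

View pics/t13c.png

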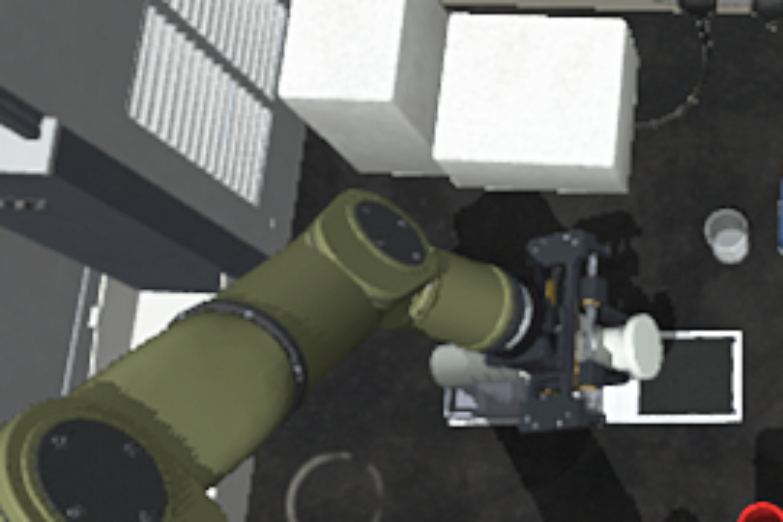

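```bash
cat >> h.py <<'E'
def rerel(relold,e,yaw,y0,D):
    l=toRack((pose()@relold@np.array([0,0,.036,1]))[:3]);er=np.deg2rad(e);a=np.array([np.cos(er),np.sin(er)])
    s=.036+(np.array([B[0],B[2]])-l[[0,2]])@a
    t=tubeP(e,s,D);yw=np.deg2rad(yaw);cz,sz=np.cos(yw),np.sin(yw)
    t2=T(np.array([[cz,-sz,0],[sz,cz,0],[0,0,1]])@t[:3,:3],t[:3,3]);q=toRack(t2[:3,3]);t2[:3,3]+=RY*(y0+q[0]*np.tan(yw)-q[1])
    return np.linalg.inv(pose())@t2
E
python3 - <<'E'
from h import *
rel=rerel(np.load('rel3.npy'),-19.46,.29,-.0028,.0298);np.save('rel4.npy',rel);print([np.round(x,4) for x in now(rel)])
wp([(-21,.087,.031),(-24,.087,.031)],rel)
E
```

```text
[np.float64(-19.4602), np.float64(0.0877), np.float64(0.0298), np.float64(0.0048), array([-0.0719, -0.0032,  0.1373]), array([ 0.1544, -0.002 ,  0.0574])]
"xyz": [[0.02, -0.03, -0.07], [0.03, -0.0, -0.07]] 
"twist": [[0.01, -0.15, 0.03], [-0.0, -0.3, 0.0]]
```

```bash
python3 -m pendant '{"xyz":[[0,-0.02,-0.07],[0,0,-0.07],[0,0,-0.04],[0,0,0]],"twist":[[0.01,-0.15,0.03],[0,-0.3,0],[0,-0.2,0],[0,0,0]],"jaw":[30,30,30,30]}'
python3 - <<'E'
from h import *
st();rel=np.load('rel4.npy');print([np.round(x,4) for x in now(rel)])
shot('wrist','wrist14');q,a,S=refit('wrist14',now(rel)[0])
rel=rerel(rel,np.rad2deg(q[0]),np.rad2deg(q[1]),q[2],((q[3]-.08)*np.cos(q[0])+B[0]*np.sin(q[0])));np.save('rel5.npy',rel)
print([np.round(x,4) for x in now(rel)])
wp([(-28,.087,.030),(-30,.086,.030)],rel)
E
```

```text
time_s: 16.15
tcp_pos: [0.5721, 0.1275, 0.1277]
eef_rot: [0.659, 0.689, -0.212, 0.217]
wrist_force: [0.6, 0.3, -2.7]
width: 0.487
t 16.15 tcp [0.5721 0.1275 0.1277] z [ 0.02  -0.577 -0.816] y [ 0.999  0.043 -0.006] tilt -35.3 F [ 0.6  0.3 -2.7] w 42.9 q [-0.82  1.01  0.48  1.64  0.19  0.85 -0.59]
[np.float64(-26.3788), np.float64(0.0906), np.float64(0.0308), np.float64(-0.0016), array([-0.0665, -0.0026,  0.1478]), array([ 0.1485, -0.003 ,  0.0412])]
fit n 28969 elev -26.8 yaw -0.26 y,z@0 [-0.0029  0.1149] D 0.0307 res 0.00043
[np.float64(-26.8051), np.float64(0.0912), np.float64(0.0307), np.float64(-0.0041), array([-0.0667, -0.0026,  0.1486]), array([ 0.1475, -0.0036,  0.0403])]
"xyz": [[0.12, -0.02, -0.03], [0.04, -0.0, -0.05]] 
"twist": [[-0.02, -0.12, -0.02], [-0.0, -0.2, 0.0]]
```

```bash
python3 -m pendant '{"xyz":[[0.12,-0.02,-0.03],[0.05,0,-0.04],[0,0,0]],"twist":[[-0.02,-0.15,-0.02],[0,-0.17,0],[0,0,0]],"jaw":[30,30,30]}'
python3 - <<'E'
from h import *
st();rel=np.load('rel5.npy');print([np.round(x,4) for x in now(rel)])
shot('wrist','wrist15');q,a,S=refit('wrist15',now(rel)[0])
rel=rerel(rel,np.rad2deg(q[0]),np.rad2deg(q[1]),q[2],((q[3]-.08)*np.cos(q[0])+B[0]*np.sin(q[0])));np.save('rel6.npy',rel)
print([np.round(x,4) for x in now(rel)])
wp([(-30.5,.086,.0295)],rel)
shot('side','side15');shot('top','top15')
E
python3 -c "
import cv2;p=cv2.imread('pics/top15.png')[150:260,120:280];cv2.imwrite('pics/t15c.png',cv2.resize(p,None,fx=5,fy=5))"
```

```text
time_s: 16.58
tcp_pos: [0.5709, 0.1347, 0.1259]
eef_rot: [0.651, 0.684, -0.23, 0.238]
wrist_force: [0.3, 0.3, -2.2]
width: 0.488
t 16.57 tcp [0.5709 0.1347 0.1259] z [ 0.025 -0.624 -0.781] y [ 0.999  0.047 -0.005] tilt -38.6 F [ 0.3  0.3 -2.2] w 43.0 q [-0.86  1.04  0.5   1.61  0.21  0.89 -0.62]
[np.float64(-30.2001), np.float64(0.085), np.float64(0.0296), np.float64(0.0004), array([-0.0577, -0.0019,  0.1484]), array([ 0.1497, -0.0018,  0.0276])]
fit n 29049 elev -29.98 yaw -0.04 y,z@0 [-0.0019  0.1149] D 0.0298 res 0.00042
[np.float64(-29.9821), np.float64(0.0854), np.float64(0.0298), np.float64(-0.0006), array([-0.0582, -0.0019,  0.1485]), array([ 0.1496, -0.002 ,  0.0285])]
"xyz": [[-0.01, 0.0, -0.0]] 
"twist": [[-0.0, -0.05, -0.0]]
```

View pics/t15c.png

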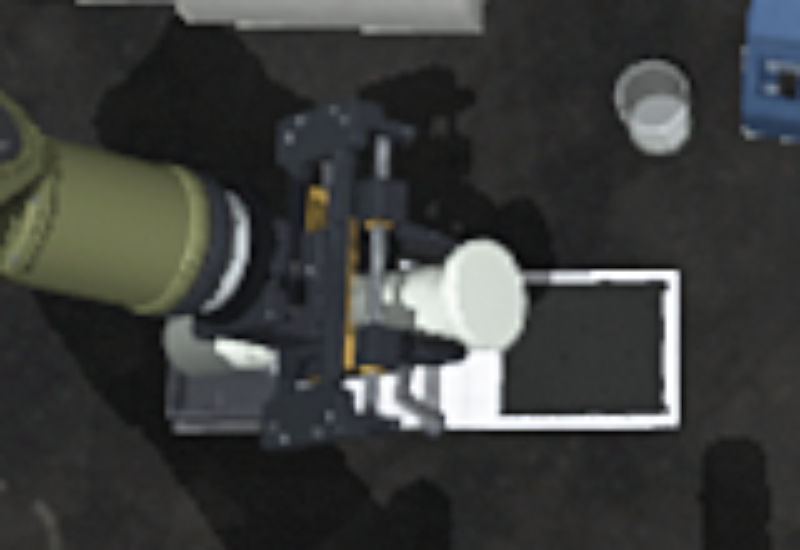

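View pics/wrist15.png

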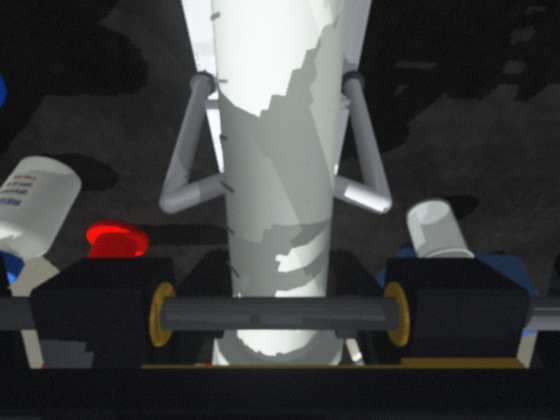

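```bash
python3 -m pendant '{"xyz":[[0,0,0.03],[0,0,0],[0,0,0],[0,0,0],[0,0,0],[0,0,0]],"twist":[[0,0,0],[0,0,0],[0,0,0],[0,0,0],[0,0,0],[0,0,0]],"jaw":[30,30,50,70,88,88]}'
python3 - <<'E'
from h import *
st()
shot('wrist','wrist16');q,a,S=refit('wrist16',-30)
E
```

```text
time_s: 17.48
tcp_pos: [0.572, 0.131, 0.1275]
eef_rot: [0.652, 0.682, -0.23, 0.238]
wrist_force: [0.3, -0.0, -0.2]
width: 0.884
t 17.48 tcp [0.572  0.131  0.1275] z [ 0.025 -0.624 -0.781] y [ 0.999  0.043 -0.002] tilt -38.7 F [ 0.3 -0.  -0.2] w 77.8 q [-0.85  1.04  0.5   1.61  0.21  0.89 -0.62]
fit n 28591 elev -30.01 yaw -0.16 y,z@0 [-0.0008  0.1133] D 0.0284 res 0.00043
```

View pics/wrist16.png

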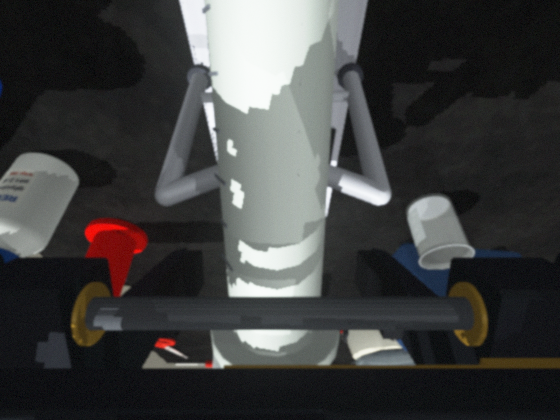

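```bash
python3 -m pendant '{"xyz":[[0,0,0],[0,0,-0.3],[0,0,-0.5],[0,0,-0.8],[0,0,-0.8],[0,0,-0.8],[0,0,0]],"twist":[[0,0,0],[0,0,0],[0,0,0],[0,0,0],[0,0,0],[0,0,0],[0,0,0]],"jaw":[88,88,88,88,88,88,88]}'
python3 - <<'E'
from h import *
st()
shot('wrist','wrist17');shot('side','side17');shot('top','top17')
q,a,S=refit('wrist17',-30,rows=(0,290),cols=(200,350))
P0=np.array([0,q[2],q[3]]);rad=np.linalg.norm(np.cross(S-P0,a),axis=1);al=(S-P0)@a
k=(rad<.034)&(S[:,2]>.09);print('foot along',np.percentile(al[k],[0,.5,2]))
E
```

```text
time_s: 18.4
tcp_pos: [0.5687, 0.216, 0.233]
eef_rot: [0.652, 0.682, -0.229, 0.238]
wrist_force: [-0.1, 0.6, -0.9]
width: 1.0
t 18.4 tcp [0.5687 0.216  0.233 ] z [ 0.027 -0.623 -0.782] y [ 0.999  0.045 -0.001] tilt -38.6 F [-0.1  0.6 -0.9] w 88.0 q [-0.94  0.94  0.51  1.42  0.18  1.21 -0.6 ]
fit n 13685 elev -30.33 yaw -0.25 y,z@0 [0.0016 0.109 ] D 0.0246 res 0.00047
foot along [-0.07375136 -0.07209579 -0.06969842]
```

View pics/wrist17.png

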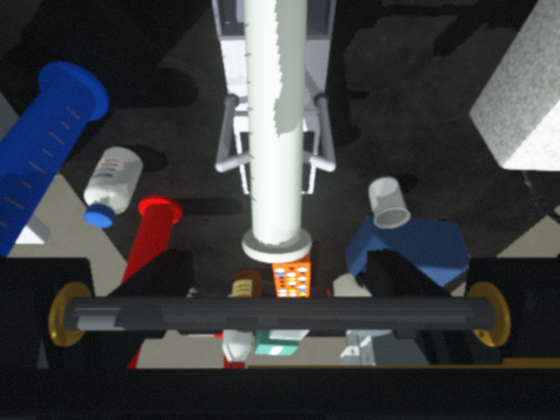

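View pics/top17.png

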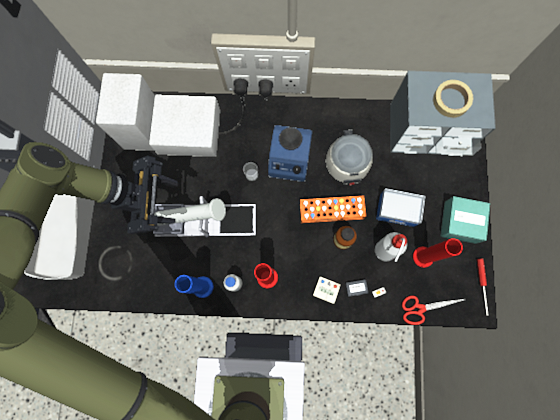

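View pics/side17.png

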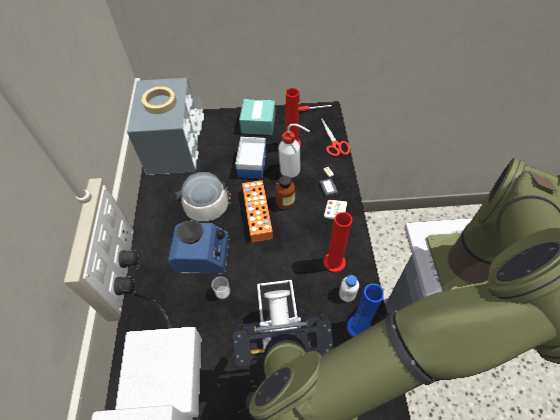

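```bash
python3 -m pendant '{"xyz":[[-0.4,0,-0.6],[-0.5,0,-0.65],[-0.5,0,-0.65],[-0.4,0,-0.5],[0,0,0],[0,0,0],[0,0,0]],"twist":[[0,0,0],[0,0,0],[0,0,0],[0,0,0],[0,0,0],[0,0,0],[0,0,0]],"jaw":[88,88,88,88,88,88,88]}'
python3 - <<'E'
from h import *
st()
# camera params taken before each picture
c=cams.camera_params('wrist');p,d=cams.get_image('wrist');cv2.imwrite('pics/wrist18.png',p[:,:,::-1]);np.save('pics/wrist18_d.npy',d)
pt,dt,ct=shot('top','top18')
v,u=np.mgrid[0:420,0:560];
for nm,cc,dd in (('wrist',c,d),('top',ct,dt)):
    S=toRack(world(cc,dd,u,v)).reshape(-1,3);S=S[(abs(S[:,1])<.03)&(S[:,0]>-.03)&(S[:,0]<.17)&(S[:,2]<.16)]
    al=np.array([0,-.002,.1145]);a=np.array([np.cos(np.pi/6),0,-.5])
    for th in (.012,.006,.003):
        r=abs(np.linalg.norm(np.cross(S-al,a),axis=1)-.022);q,a,rr=fitcyl(S[r<th],-.5236,.1145);al=np.array([0,q[2],q[3]])
    print(nm,(r<th).sum(),'elev',np.rad2deg(q[0]),'yaw',np.rad2deg(q[1]),q[2:],'rimlow z',q[3])
for n in ['top']:
    for qn in ['amber_bottle','beaker','small_bottle']:
        print(qn,[(np.round(r['score'],2),np.round(r['bbox']).astype(int).tolist()) for r in nets.find_in(qn,n)[:2]])
p=pt;cv2.imwrite('pics/t18c.png',cv2.resize(p[170:260,130:280,::-1],None,fx=5,fy=5));ps,_,_=shot('side','side18')
cv2.imwrite('pics/s18c.png',cv2.resize(ps[260:410,200:390,::-1],None,fx=4,fy=4))
E
```

```text
time_s: 19.42
tcp_pos: [0.5642, 0.2085, 0.3449]
eef_rot: [0.653, 0.678, -0.244, 0.235]
wrist_force: [0.8, 0.3, 0.7]
width: 1.001
t 19.43 tcp [0.5642 0.2085 0.3449] z [ 0.    -0.638 -0.77 ] y [ 0.999  0.029 -0.024] tilt -39.6 F [0.8 0.3 0.7] w 88.1 q [-0.94  0.83  0.54  1.31  0.21  1.44 -0.51]
wrist 5816 elev -30.04463012827748 yaw -0.12763052926818141 [-0.00089917  0.11324356] rimlow z 0.1132435608416968
top 720 elev -30.07024871952943 yaw -0.2367162250334931 [-0.00277881  0.11541929] rimlow z 0.11541929173663876
amber_bottle [(np.float64(0.96), [332, 223, 361, 246]), (np.float64(0.44), [150, 196, 224, 225])]
beaker [(np.float64(0.8), [243, 160, 258, 179]), (np.float64(0.24), [151, 200, 225, 226])]
small_bottle [(np.float64(0.47), [226, 271, 241, 288])]
```

View pics/t18c.png

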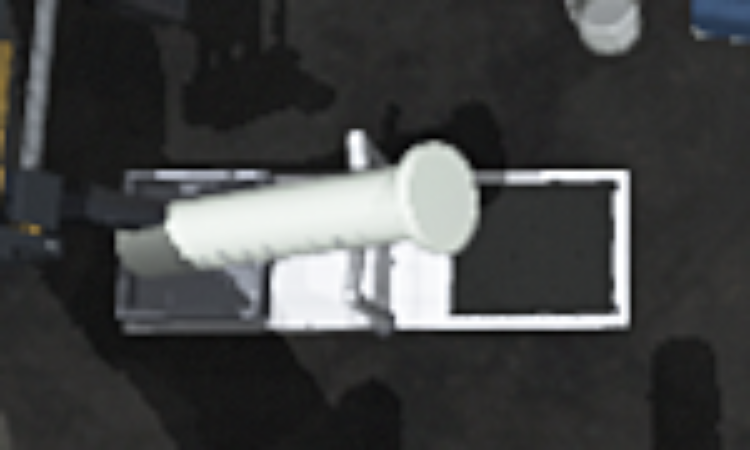

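View pics/s18c.png

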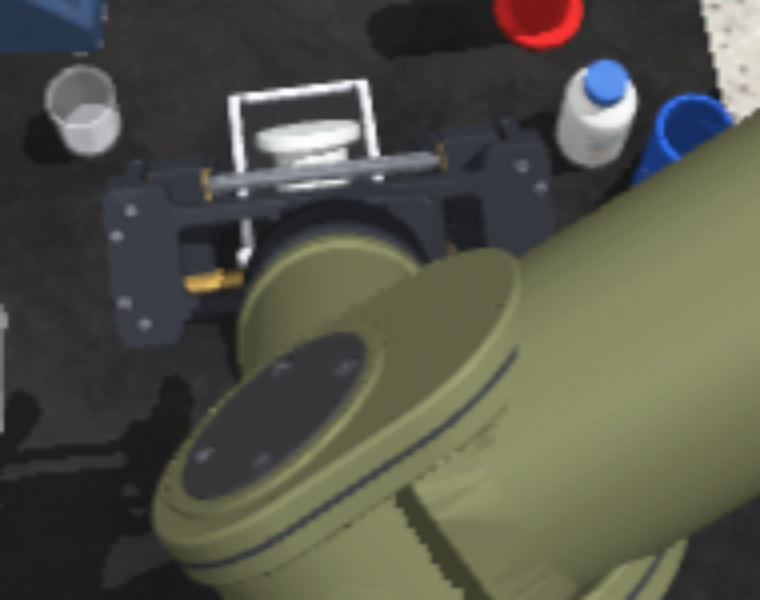

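View pics/wrist18.png

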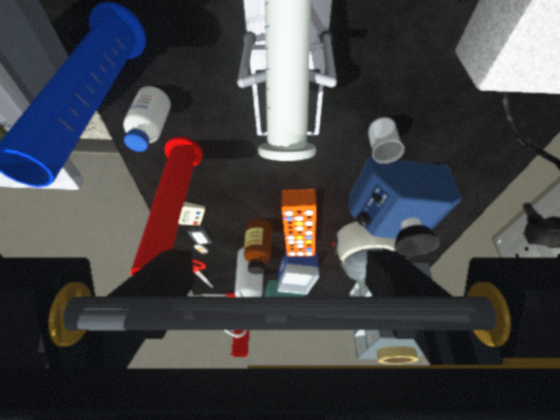

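```bash
python3 -c "
from cell import job_done;print(job_done())"
```

```text
the job is handed in; nothing more can be done
None
```

The white cylinder is draining in the rack, and I handed the job in at about 19.7 s of the 61 s allowed.

**What I did**
- I gripped the cylinder about 170 mm up, set the edge of its foot on the mat with the tube in the notch, and let go. Measured free, it leaned 43.5° and sat within about 2 mm of the notch's centre.
- I gripped it again about 36 mm above the underside of its foot. Still holding it, I raised the foot and tipped it over the ledge until the mouth was down in the tray, then let go and moved the arm clear.

**Last checks**
- **Slope and position:** after letting go, the wrist and top cameras both show it at -30.0°/-30.1°, in line with the rack to about 0.2°. It lies in the notch.
- **Rim and ledge:** before letting go, the ledge was about 85 mm from the underside of the foot. The rim worked out at about the height of the tray floor. I did not see the rim on the floor directly, because the arm blocked the side view.
- **Bystanders:** the brown bottle, the small white bottle and the beaker show at the same top-view pixels as at the start, within 2–3 px. The network's score for the small bottle was only 0.47, but the picture agrees.
- **Gripper and wrist force:** the gripper is open and clear. Every wrist-force reading I took was below about 6 N.

**What disagreed**
- The tube turned about 2–4° in the grip while tipping, and the arm fell up to 14 mm short of its commanded position. I measured the tube again with the wrist camera and corrected both before letting go.
- One measurement during the retreat put the tube about 4 mm too low, most likely because the arm was moving when the picture was taken. The repeat with the arm still was consistent.

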